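# Proof-pull latch keepers on the bench tester

## Robot

A 6-joint arm with a two-finger parallel gripper is mounted at the origin on the work surface. World frame = base frame: x ahead of the robot, y to its left, z up, the work surface at z = 0. Lengths are in m, angles in rad, forces in N, time in s.
With the tool pointing down it reaches from about 0.25 to 0.775 m from the base axis. Payload 4 kg.
Tool frame: the origin (TCP) lies at the centre of the arm's flange, where the gripper is bolted on; the fingertips stand 199 mm ahead of it and the grasp point (between the pads) lies 180 mm ahead of it; z points along the fingers, y is the line along which they close (so a half turn about z gives the same grasp; the last joint's range is limited). The gripper opens to 94 mm and grips with 3 to 60 N. Pads are 16 mm wide; open, the fingers measure 119 mm over their backs; the gripper's body (75 mm by 177 mm) begins 78 mm behind the grasp point.
Start: joints at [-0.103, 0.087, 1.371, -0, 1.684, -0.103], TCP at [0.55, -0, 0.405] pointing down, gripper open.
Joint ranges: [-3.1, 3.1], [-0.76, 2.03], [0.27, 2.55], [-1.08, 4.22], [0.17, 2.65], [-2.57, 2.57]. Speed limits (rad/s): [2.79, 2.79, 3.14, 3.14, 3.14, 3.14].

## Interface

Orientations are given as [roll, pitch, yaw] about the fixed x, y, z axes, in that order (R = Rz(yaw) Ry(pitch) Rx(roll)).
In Python, from bench import robot, eyes, models gives the robot as it stands.
- The arm moves only by the tool step_arm, never from a script. Its argument "commands" is a list that holds one entry, the list of rows, each a list of 7 numbers: the shift along the tool's x, y, z in mm, then the turn, a rotation vector about the tool's x, y, z in rad, then the finger opening in mm, from 0 to 94. In form: [[[tx, ty, tz, wx, wy, wz, gripper], ...]]. A call has 1 to 20 rows; each row shifts and turns the commanded pose from where the row before left it, along the tool's axes as they then stand; what a row does not reach is not made up. A row lasts 1/8 s, in which the tool goes at most 62.5 mm and 10.7 degrees, less where a joint would pass 70% of its speed; a pose out of reach is approached as far as the arm can. A call is refused whole if a number of a shift passes 62.5 or a number of a turn 0.188, either way. A call with a gripper value outside its range is refused whole. The fingers move at their own pace and stop on an object; the grip force is fixed at half the most. Time passes only in rows, so rows that do not move let the fingers close. It gives the time, the measured TCP pose, the force, the opening and the grip force at its end, in the units of the state.
- robot.get_obs(): the state, without advancing time (a new reading comes with each control period).
- eyes.snapshot(name): name is "scene" or "side" or "wrist"; returns a dict with "color" (420x560x3 uint8, red, green, blue), "camera_matrix" (3x3 intrinsics, pixels), "eye" and "rotation" of the camera in the world; the wrist camera has in their place "tool_from_camera" (4x4, takes a point from camera to tool coordinates, whose origin is the TCP and whose axes are the flange's). Camera axes: x right, y up, looking along -z (the intrinsics and any distortion apply to the point x, -y, -z); pixel columns grow to the right and rows downward; lengths in m; the calibration is good to about 2 mm. The wrist camera is an equidistant fisheye: a pixel r from the principal point sees the ray r / f radians off the axis. A picture is of the moment at which its call begins: read the wrist's pose just before it. There is no depth.
- robot.close_job(): hands the job in; it is judged then, once.
Trained networks look in a picture, given as the dict that the camera call returned (one of the last four; its "shot" number tells which), for a name from the list of things; names that differ only in an ending like _2 or _b are one class to them, and where a whole thing is asked for, a point or a joint stands for the part that bears it (a point fixed in the world has none). Each returns a list of dicts, best first, with "confidence" (0 to 1); they miss things now and then, are a little off and sometimes report something else, mostly with a low value. They report only what shows in the picture. A call takes as long as a camera call. They do not tell look-alikes from the thing itself.
- models.masks_of(picture, query): "mask" (420x560 bool, what is visible of it) and "xy" ([column, row] in pixels, amid what is visible of it).
- models.tip_of(picture, query): "xy" ([column, row] in pixels: a listed point, or the origin of a listed thing).
The state is a dict: "time": time; "joint_positions": joint angles; "qvel": joint speeds; "joint_torque": joint torques, N m; "tool_pos": TCP position; "ee_rot": TCP orientation; "wrist_force": force on the tool from outside, world axes, zero at the start; "wrist_torque": the same for the moment, N m; "width": finger opening in m; "finger_force": force on a finger pad.
Only numpy, scipy, OpenCV 4.12 (cv2) and the standard library are available. Lean on these libraries where they do the work, as an engineer would, in place of code of your own. Each camera call takes 0.05 s, during which the arm holds its last target. There are 200 camera calls.

## Task

Proof-pull each of the latch keepers on the paper, one after another from the robot's left to its right: set it in the tester's nest with its stud in the gauge's stirrup, swing the toggle clamp over centre onto it, then draw the gauge out by its bar until the pointer stands on the bold line and hold it there for a second, never past the last graduation. Let the gauge back, swing the clamp back open, and stand the keeper upright in the steel tray. At the end all keepers are in the tray, the gauge is home, the clamp is open, and nothing else on the bench has been disturbed.

Things in the scene. Friction and masses are not known exactly. Their poses are not given: they have to be found in the camera images.
- keeper1: latch keeper, left of the row (+y end); may be absent. Aluminium block 56 long (its x), 36 wide (y), 26 tall; headed steel stud out of its +x end: shank 8 across, 20 long, then a head 20 across, 5 thick; stud axis 14 above the underside. Origin under the block's middle, z up. All alike, about 160 g. Starts upright, stud roughly to -y
- keeper1_head (a point): centre of the stud head of keeper1, 50.5 mm along +x and 14 mm up from the block's origin
- keeper2: latch keeper, middle of the row; may be absent. Aluminium block 56 long (its x), 36 wide (y), 26 tall; headed steel stud out of its +x end: shank 8 across, 20 long, then a head 20 across, 5 thick; stud axis 14 above the underside. Origin under the block's middle, z up. All alike, about 160 g. Starts upright, stud roughly to -y
- keeper2_head (a point): centre of the stud head of keeper2, 50.5 mm along +x and 14 mm up from the block's origin
- keeper3: latch keeper, right of the row (-y end); may be absent. Aluminium block 56 long (its x), 36 wide (y), 26 tall; headed steel stud out of its +x end: shank 8 across, 20 long, then a head 20 across, 5 thick; stud axis 14 above the underside. Origin under the block's middle, z up. All alike, about 160 g. Starts upright, stud roughly to -y
- keeper3_head (a point): centre of the stud head of keeper3, 50.5 mm along +x and 14 mm up from the block's origin
- tray_in (a point): centre of the inner floor (3 mm above the bench) of the shallow open steel tray for tested keepers: 130 (x) by 320 (y) outside, walls 20 high, 3 thick, fixed, axes as the world's. The sheet of white paper, 130 (x) by 340 (y), 1.5 thick, on which the keepers start about 100 mm apart along y, lies beside it, left or right
- tester: pull tester, fixed: a grey base plate 400 by 100, 12 thick, carrying in line toggle clamp, nest and spring gauge. Origin on the bench under the nest's centre, +x the way the gauge is pulled, z up. The plate runs from x = -170 to +230 mm
- nest (a point): centre of the nest's floor, 22 mm above the bench, axes as the tester's: pocket 61 (x) by 41 (y), low walls with lead-in edges up to 9 mm above the floor. A seated keeper has its origin here (2.5 mm play all round), its x along the tester's x: stud towards the gauge, shank in the stirrup's slot, head between prongs and cross-piece
- clamp (a joint): toggle clamp handle, rad: 0 swung right back (arm up), grows as it swings towards the nest, dead centre 1.32, stop 1.39; clamped: over centre, above 1.33. The arm's sprung foot (about 12 N) bears on the block's top 14 mm behind its middle. Open, the arm stands up to 155 mm above the bench, 55 to 110 mm to -x of the nest; above about 0.15 it is in the way. Under 10 N at the grip; stays where left
- clamp_grip (a point): point in the handle's red grip (its z along the handle), 80 mm from its pivot, 22 mm short of its end; grip 18 wide (tester's y), 16 thick. Swings in the tester's x-z plane; pivot 120 mm to -x of the nest centre, 54 mm above the bench. From the pivot it is 72 mm to -x and 34 mm up at 0, 21 mm to +x and 77 mm up at 1.39
- gauge (a joint): how far the gauge's carriage is drawn along the tester's +x, m: 0 home, stop at 0.065. A light spring (2 to 3 N) and the gauge's own spring take it home when let go
- reading (a joint): gauge reading, m: how far the sprung rod with the stirrup is stretched out of the carriage, shown by the pointer: 0 at rest, 500 N/m, a graduation every 4 mm (2 N), bold line 0.024 (12 N), last graduation 0.036, stop 0.042. A seated keeper's head is met after 4 to 9 mm of draw; then the reading grows 1:1 with the draw
- gauge_bar (a point): middle of the gauge's pull bar: level black bar 12 across along the tester's y, 44 clear between its legs, 81 mm above the bench, 30 mm above the carriage's top; 169 mm to +x of the nest centre at home; moves with the carriage
- gauge_mark (a point): the bold black line across the white scale on top of the carriage; moves with the carriage; 103 mm to +x of the nest centre at home. With a keeper pulled to the line, line and pointer stand 133.5 mm to +x of the keeper's origin
- pointer (a point): the thin orange pointer over the scale; moves with the rod. At rest 24 mm to +x of the bold line
- stirrup (a point): middle of the stirrup's slot at stud height: two prongs, 5 thick, with an upward-open slot 14 wide, 39 mm to +x of the nest centre when home; then 21 mm clear to the cross-piece, 27 mm clear between side arms; prongs flared at the top, 18 mm above the stud axis
- spanner: steel combination spanner, 200 mm long, lying flat behind the tester; bystander, to be left alone
- hex_key: steel L-shaped hex key, 8 mm thick, 150 by 35 mm, lying between paper and tray; bystander, to be left alone
- eye_bolt: steel eye bolt, ring 48 mm across, lying flat behind the tester; bystander, to be left alone
- oil_bottle: white oil bottle with a red cap, 56 mm across, 150 mm tall; bystander, to be left alone
- grease_jar: yellow screw-top jar, 68 mm across, 55 mm tall; bystander, to be left alone
- socket: steel wrench socket, 32 mm across, 40 mm tall, standing on end; bystander, to be left alone
- bolt_box: open yellow box of bolts, 130 by 170 mm, 45 mm tall, origin under its centre; bystander, to be left alone
There are look-alikes about, which are no part of the job. Leave any blue look-alike of the keeper3 alone. Leave any green look-alike of the keeper2 alone.

How it is judged:
On the way, in this order (a step that is already met when the one before it is completed fails the run):
1. keeper1 (left-hand place) lies in the nest, stud in the stirrup, and the clamp is over centre on it, gauge not yet drawn (x of keeper1_head in the frame of nest between 0.0455 and 0.0555 m and y of keeper1_head in the frame of nest between -0.005 and 0.005 m and z of keeper1_head in the frame of nest between 0.01 and 0.018 m and angle between keeper1's own z axis and vertical below 0.12 rad and angle between the z axis of keeper1 and the z axis of clamp_grip, either way round above 0.19 rad and x of clamp_grip in the frame of keeper1 above -0.115 m and x of gauge_mark in the frame of keeper1 below 0.1175 m), for 0.2 s.
2. keeper1 clamped in the nest, the gauge drawn so that the pointer stands on the bold line (24 mm, within 4 mm) for half a second (x of keeper1_head in the frame of nest between 0.0455 and 0.0555 m and y of keeper1_head in the frame of nest between -0.005 and 0.005 m and z of keeper1_head in the frame of nest between 0.01 and 0.018 m and angle between keeper1's own z axis and vertical below 0.12 rad and angle between the z axis of keeper1 and the z axis of clamp_grip, either way round above 0.19 rad and x of clamp_grip in the frame of keeper1 above -0.115 m and x of gauge_mark in the frame of keeper1 between 0.1295 and 0.1375 m and x of pointer in the frame of keeper1 between 0.1305 and 0.1365 m), for 0.5 s.
3. keeper2 (middle place) lies in the nest, stud in the stirrup, and the clamp is over centre on it, gauge not yet drawn (x of keeper2_head in the frame of nest between 0.0455 and 0.0555 m and y of keeper2_head in the frame of nest between -0.005 and 0.005 m and z of keeper2_head in the frame of nest between 0.01 and 0.018 m and angle between keeper2's own z axis and vertical below 0.12 rad and angle between the z axis of keeper2 and the z axis of clamp_grip, either way round above 0.19 rad and x of clamp_grip in the frame of keeper2 above -0.115 m and x of gauge_mark in the frame of keeper2 below 0.1175 m), for 0.2 s.
4. keeper2 clamped in the nest, the gauge drawn so that the pointer stands on the bold line (24 mm, within 4 mm) for half a second (x of keeper2_head in the frame of nest between 0.0455 and 0.0555 m and y of keeper2_head in the frame of nest between -0.005 and 0.005 m and z of keeper2_head in the frame of nest between 0.01 and 0.018 m and angle between keeper2's own z axis and vertical below 0.12 rad and angle between the z axis of keeper2 and the z axis of clamp_grip, either way round above 0.19 rad and x of clamp_grip in the frame of keeper2 above -0.115 m and x of gauge_mark in the frame of keeper2 between 0.1295 and 0.1375 m and x of pointer in the frame of keeper2 between 0.1305 and 0.1365 m), for 0.5 s.
5. keeper3 (right-hand place) lies in the nest, stud in the stirrup, and the clamp is over centre on it, gauge not yet drawn (x of keeper3_head in the frame of nest between 0.0455 and 0.0555 m and y of keeper3_head in the frame of nest between -0.005 and 0.005 m and z of keeper3_head in the frame of nest between 0.01 and 0.018 m and angle between keeper3's own z axis and vertical below 0.12 rad and angle between the z axis of keeper3 and the z axis of clamp_grip, either way round above 0.19 rad and x of clamp_grip in the frame of keeper3 above -0.115 m and x of gauge_mark in the frame of keeper3 below 0.1175 m), for 0.2 s.
6. keeper3 clamped in the nest, the gauge drawn so that the pointer stands on the bold line (24 mm, within 4 mm) for half a second (x of keeper3_head in the frame of nest between 0.0455 and 0.0555 m and y of keeper3_head in the frame of nest between -0.005 and 0.005 m and z of keeper3_head in the frame of nest between 0.01 and 0.018 m and angle between keeper3's own z axis and vertical below 0.12 rad and angle between the z axis of keeper3 and the z axis of clamp_grip, either way round above 0.19 rad and x of clamp_grip in the frame of keeper3 above -0.115 m and x of gauge_mark in the frame of keeper3 between 0.1295 and 0.1375 m and x of pointer in the frame of keeper3 between 0.1305 and 0.1365 m), for 0.5 s.
At the end, for the whole second after the job is handed in: every keeper present stands upright and still on the floor of the tray (its origin within 55 mm of the tray's centre along x and 150 mm along y), the clamp handle is swung back (below 0.25 rad), the gauge is home (carriage within 6 mm, reading below 4 mm) (x of keeper1 in the frame of tray_in between -0.055 and 0.055 m and y of keeper1 in the frame of tray_in between -0.15 and 0.15 m and z of keeper1 in the frame of tray_in between -0.006 and 0.006 m and angle between each of keeper1, keeper2, keeper3's own z axis and vertical below 0.12 rad and linear speed of each of keeper1, keeper2, keeper3 below 0.02 m/s and x of keeper2 in the frame of tray_in between -0.055 and 0.055 m and y of keeper2 in the frame of tray_in between -0.15 and 0.15 m and z of keeper2 in the frame of tray_in between -0.006 and 0.006 m and x of keeper3 in the frame of tray_in between -0.055 and 0.055 m and y of keeper3 in the frame of tray_in between -0.15 and 0.15 m and z of keeper3 in the frame of tray_in between -0.006 and 0.006 m and value of joint clamp below 0.25 rad and value of joint gauge below 0.006 m and value of joint reading below 0.004 m); the robot touches nothing.
It fails at once if the pointer is pulled past the last graduation (36 mm) (value of joint reading above 0.0375 m).
It fails at once if a bystander is shoved more than 40 mm (distance of any of spanner, hex_key, eye_bolt, oil_bottle, grease_jar, socket, bolt_box from where it was at the start of the episode above 0.04 m).
Of keeper1, keeper2, keeper3 only 2 to 3 are there at a start; the rules pass over those that are not, and their reading is None.
At some moment in a run one of keeper1, keeper2, keeper3 may be knocked a few centimetres aside while the robot is not near it.
Once in a run the grip may slacken for a moment while it holds something.
It also fails if it takes over 210 s, if anything falls off the work surface, if the arm or the gripper's body presses on something with over 40 N, if the wrist force passes 120 N, or if a joint passes its speed limit or range.

## Working session

There is one attempt and no reset: what is moved stays moved. The work goes in short steps, Python scripts to look and compute and a tool call to move; the robot and the scene stay as the last step left them, time stands still between calls to the robot, and variables do not carry over. Pictures are saved under pics/ and viewed, at most 14 in all, crops included, and the job is handed in when it is done.

Besides the shell and the picture viewer there is one more tool, called after "Request:" by a JSON object that holds its "api" and its "payload". step_arm: Moves the arm, as the interface text tells. Its arguments: {"type":"object","properties":{"commands":{"type":"array"}},"required":["commands"]}

```bash
ls; mkdir -p pics; cat > h.py <<'E'
import numpy as np, cv2
from bench import robot, eyes, models
from scipy.spatial.transform import Rotation as R
def snap(n, f=None):
    o=robot.get_obs(); p=eyes.snapshot(n)
    if n=="wrist":
        T=np.eye(4); T[:3,:3]=R.from_euler('xyz',o['ee_rot']).as_matrix(); T[:3,3]=o['tool_pos']
        C=T@np.array(p['tool_from_camera']); p['eye']=C[:3,3]; p['rotation']=C[:3,:3]; p['fish']=True
    if f: cv2.imwrite('pics/'+f+'.png', p['color'][:,:,::-1])
    return p
def ray(p,xy):
    K=np.array(p['camera_matrix']); x=(xy[0]-K[0,2])/K[0,0]; y=(xy[1]-K[1,2])/K[1,1]
    if p.get('fish'):
        r=np.hypot(x,y); s=np.sin(r)/r if r>1e-9 else 1; d=np.array([x*s,-y*s,-np.cos(r)])
    else: d=np.array([x,-y,-1])
    return np.array(p['eye']), np.array(p['rotation'])@(d/np.linalg.norm(d))
def atz(p,xy,z):
    e,d=ray(p,xy); return e+d*(z-e[2])/d[2]
def tips(p,q,z,n=4,c=.25):
    return [(round(t['confidence'],2),np.round(t['xy'],1).tolist(),np.round(atz(p,t['xy'],z)[:2],4).tolist()) for t in models.tip_of(p,q)[:n] if t['confidence']>c]
def px(p,X):
    c=np.array(p['rotation']).T@(np.array(X)-p['eye']); K=np.array(p['camera_matrix']); v=np.array([c[0],-c[1],-c[2]])
    if p.get('fish'):
        r=np.hypot(v[0],v[1]); a=np.arctan2(r,v[2]); v=np.array([v[0]/r*a,v[1]/r*a,1])
    else: v=v/v[2]
    return np.array([K[0,0]*v[0]+K[0,2],K[1,1]*v[1]+K[1,2]])
E
python3 - <<'E'
from h import *
o=robot.get_obs(); print(o)
s=snap('scene','scene0'); 
print(s['camera_matrix'],s['eye'],s['rotation'],s['shot'])
for q,z in [('keeper1',0.0015),('keeper1_head',.0155),('tray_in',.003),('nest',.022),('tester',0),('clamp_grip',.088),('gauge_bar',.081),('gauge_mark',.055),('stirrup',.036),('pointer',.055),('bolt_box',0),('oil_bottle',0),('grease_jar',0),('socket',0)]:
    print(q,tips(s,q,z))
w=snap('wrist','wrist0'); d=snap('side','side0')
E
```

```text
pics
{'time': 0.0, 'joint_positions': array([-1.03110488e-01,  8.79563722e-02,  1.37222819e+00, -9.69238159e-06,
        1.68359719e+00, -1.03087848e-01]), 'qvel': array([-0.00025253,  0.00115915,  0.00101918, -0.00064806, -0.00046724,
       -0.00181544]), 'joint_torque': array([ 1.28542815e-03, -3.40182602e+01, -3.02423716e+01,  7.18220207e-02,
        3.29729996e-02, -1.13141955e-04]), 'tool_pos': array([ 5.49892011e-01, -6.79624939e-07,  4.03516174e-01]), 'ee_rot': array([-3.13941418e+00, -2.15688717e-04,  1.57077237e+00]), 'wrist_force': array([-0.26863075,  0.22211924,  0.02493213]), 'wrist_torque': array([-0.000315  , -0.03703259,  0.01106812]), 'finger_force': 0.0, 'width': 0.09394501445735243}
[[477.84737156   0.         284.0615759 ]
 [  0.         477.84737156 202.28116985]
 [  0.           0.           1.        ]] [ 0.9222821  -0.51035328  1.09049518] [0.55280926 0.01364161 0.6900058 ] 1Traceback (most recent call last):
  File "<stdin>", line 6, in <module>
  File "h.py", line 20, in tips
    return [(round(t['confidence'],2),np.round(t['xy'],1).tolist(),np.round(atz(p,t['xy'],z)[:2],4).tolist()) for t in models.tip_of(p,q)[:n] if t['confidence']>c]
                                                                            ~~~^^^^^^^^^^^^^
  File "h.py", line 18, in atz
    e,d=ray(p,xy); return e+d*(z-e[2])/d[2]
                                       ~^^^
IndexError: invalid index to scalar variable.
```

View pics/scene0.png

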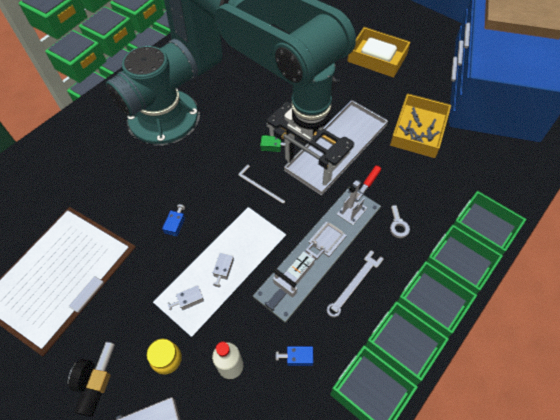

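```bash
python3 - <<'E'
s=open('h.py').read()
s=s.replace("    if f: cv2","    else: p['rotation']=R.from_euler('xyz',p['rotation']).as_matrix()\n    if f: cv2")
s=s.replace("models.tip_of(p,q)","models.tip_of(p['raw'],q)").replace("p=eyes.snapshot(n)","raw=eyes.snapshot(n); p=dict(raw); p['raw']=raw")
open('h.py','w').write(s)
E
python3 - <<'E'
from h import *
s=snap('scene'); d=snap('side','side0'); w=snap('wrist','wrist0')
for nm,s in (('scene',s),('side',d),('wrist',w)):
  print(nm,np.round(s['eye'],3))
  for q,z in [('keeper1',0.0015),('keeper1_head',.0155),('tray_in',.003),('nest',.022),('clamp_grip',.088),('gauge_bar',.081),('gauge_mark',.055),('stirrup',.036),('bolt_box',0),('oil_bottle',0),('grease_jar',0),('socket',0)]:
    print(q,tips(s,q,z))
print(w['camera_matrix'],w['tool_from_camera'])
E
```

```text
scene [ 0.922 -0.51   1.09 ]
keeper1 [(0.84, [192.8, 296.3], [0.4818, -0.3433]), (0.83, [225.4, 265.4], [0.4872, -0.2352]), (0.77, [175.5, 224.6], [0.3064, -0.2331]), (0.71, [256.6, 184.8], [0.3887, -0.0056])]
keeper1_head []
tray_in [(0.93, [334.3, 144.5], [0.4716, 0.2401]), (0.55, [253.5, 184.9], [0.3831, -0.0119]), (0.41, [232.6, 367.4], [0.6681, -0.4042])]
nest [(0.73, [331.9, 234.8], [0.6462, -0.0095])]
clamp_grip []
gauge_bar [(0.88, [285.2, 277.0], [0.6437, -0.1904]), (0.61, [191.9, 295.4], [0.5109, -0.3553])]
gauge_mark [(0.56, [303.3, 264.1], [0.6489, -0.13])]
stirrup [(0.5, [318.3, 246.4], [0.6431, -0.0628]), (0.5, [224.5, 267.1], [0.5023, -0.2485])]
bolt_box [(0.83, [415.0, 132.3], [0.6273, 0.4273]), (0.32, [283.6, 278.3], [0.6205, -0.1698])]
oil_bottle [(0.79, [233.2, 366.7], [0.6674, -0.4019])]
grease_jar [(0.75, [166.8, 358.6], [0.5404, -0.4834]), (0.36, [301.1, 264.9], [0.6315, -0.115])]
socket []
side [0.465 0.77  0.739]
keeper1 [(0.75, [354.4, 191.9], [0.3041, -0.2405]), (0.65, [208.1, 177.9], [0.7656, -0.2918]), (0.63, [292.4, 189.7], [0.4928, -0.2419]), (0.59, [353
[... 1065 characters left out ...]
1648])]
gauge_bar [(0.91, [353.8, 351.7], [0.6417, -0.1937]), (0.63, [242.3, 342.9], [0.5052, -0.1761])]
gauge_mark [(0.58, [352.0, 352.5], [0.6472, -0.2184]), (0.55, [353.1, 297.7], [0.6385, -0.1285])]
stirrup [(0.77, [356.3, 245.7], [0.6408, -0.0678])]
bolt_box []
oil_bottle []
grease_jar []
socket []
[[325.1922621    0.         280.02485683]
 [  0.         325.1922621  206.87194085]
 [  0.           0.           1.        ]] [[ 3.19181330e-04  9.60691393e-01  2.77618346e-01  8.10972996e-02]
 [ 9.99998731e-01  1.26685926e-04 -1.58810471e-03  1.79563625e-04]
 [-1.56084887e-03  2.77618501e-01 -9.60690133e-01  1.83982741e-02]
 [ 0.00000000e+00  0.00000000e+00  0.00000000e+00  1.00000000e+00]]
```

View pics/wrist0.png

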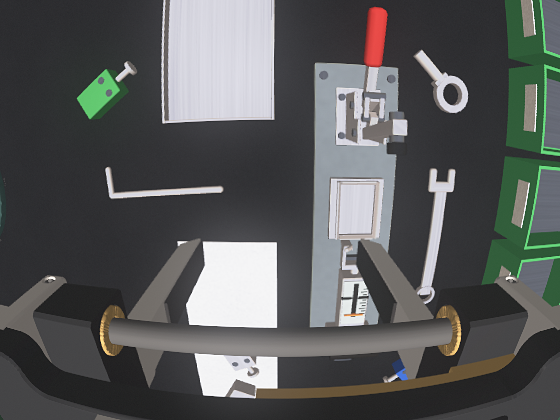

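View pics/side0.png

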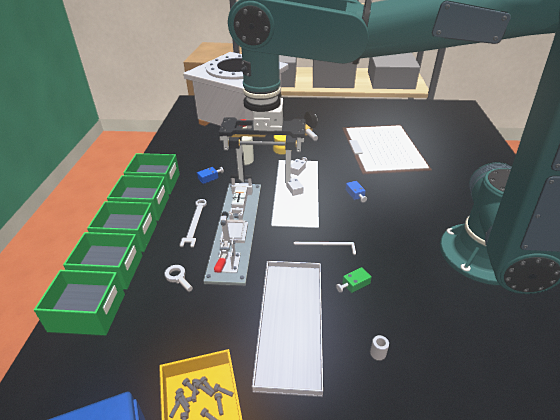

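The pictures show keeper2 at about (0.486,-0.24) and keeper3 at (0.482,-0.347); the left place is empty. The tester's +x points along world -y, with the nest near (0.640,-0.026). The blue and green look-alikes lie off the paper. I'm moving above the keepers for a closer look.

Request:
{"api": "step_arm", "payload": {"commands": [[[-37,-11,0,0,0,0,94],[-37,-11,0,0,0,0,94],[-37,-11,0,0,0,0,94],[-37,-11,0,0,0,0,94],[-37,-11,0,0,0,0,94],[-37,-11,0,0,0,0,94],[0,0,0,0,0,0,94]]]}}

```text
time: 2.92
tool_pos: [0.4833, -0.224, 0.4045]
ee_rot: [-3.141, 0.0, 1.567]
wrist_force: [-0.6, -0.7, -0.7]
width: 0.0942
finger_force: 0.0
```

```bash
cat >> h.py <<'E'
from scipy.optimize import least_squares
def rect(mask):
    c=max(cv2.findContours(mask.astype(np.uint8),cv2.RETR_EXTERNAL,cv2.CHAIN_APPROX_NONE)[0],key=cv2.contourArea)
    return cv2.minAreaRect(c)
def keep(p,z0=0.0015,q='keeper1',c=.4):
    """keeper poses: hull of the projected model fitted to the mask's far points"""
    out=[]
    B=[(x,y,z) for x in(-.028,.028) for y in(-.018,.018) for z in(0,.026)]
    a=np.linspace(0,2*np.pi,12,endpoint=False)
    H=[(x,.01*np.cos(t),.014+.01*np.sin(t)) for x in(.048,.053) for t in a]
    S=[(x,.004*np.cos(t),.014+.004*np.sin(t)) for x in(.028,.048) for t in a]
    for m in models.masks_of(p['raw'],q):
        if m['confidence']<c: continue
        M=m['mask'].astype(np.uint8); col=np.median(p['color'][M>0],axis=0)
        def ren(v):
            I=np.zeros((420,560),np.uint8)
            Rz=R.from_euler('z',v[2]).as_matrix()
            for P in(B,H,S):
                q=np.array([px(p,Rz@np.array(X)+[v[0],v[1],z0]) for X in P],np.float32)
                cv2.fillConvexPoly(I,np.round(cv2.convexHull(q)*16).astype(np.int32),1,shift=4)
            return I
        ce=atz(p,m['xy'],z0+.013)
        cost=lambda v: 1-(ren(v)&M).sum()/max(1,(ren(v)|M).sum())
        best=min(((cost((ce[0],ce[1],t)),t) for t in np.arange(-np.pi,np.pi,.2)))
        from scipy.optimize import minimize
        r=minimize(cost,(ce[0],ce[1],best[1]),method='Nelder-Mead',options=dict(initial_simplex=np.array([[ce[0],ce[1],best[1]],[ce[0]+.01,ce[1],best[1]],[ce[0],ce[1]+.01,best[1]],[ce[0],ce[1],best[1]+.15]])))
        out.append((np.round(r.x,4).tolist(),round(1-r.fun,2),round(m['confidence'],2),col.tolist()))
    return out
E
python3 - <<'E'
from h import *
p=snap('wrist','w1'); o=robot.get_obs(); print(o['tool_pos'],o['ee_rot'])
for k in keep(p): print(k)
for q,z in [('keeper1',0.0015),('keeper1_head',.0155),('gauge_bar',.081),('gauge_mark',.055),('stirrup',.036)]: print(q,tips(p,q,z))
E
```

```text
[ 0.48372614 -0.22276519  0.40462093] [ 3.14144405e+00 -6.61130287e-04  1.56855800e+00]
([0.7666, -0.2956, -2.4699], np.float64(0.94), 0.92, [63.0, 103.0, 175.0])
([0.4817, -0.3543, -2.0195], np.float64(0.9), 0.8, [190.0, 189.0, 202.0])
([0.488, -0.2456, -1.1603], np.float64(0.93), 0.78, [192.0, 192.0, 205.0])
keeper1 [(0.81, [144.1, 197.3], [0.3077, -0.2405]), (0.72, [283.8, 200.3], [0.4885, -0.2458]), (0.61, [275.2, 279.6], [0.477, -0.3556]), (0.61, [478.3, 236.3], [0.7733, -0.3001])]
keeper1_head []
gauge_bar [(0.79, [433.0, 173.8], [0.6412, -0.1964])]
gauge_mark [(0.77, [426.1, 111.4], [0.6412, -0.1325])]
stirrup [(0.61, [419.5, 56.4], [0.6413, -0.0687])]
```

View pics/w1.png

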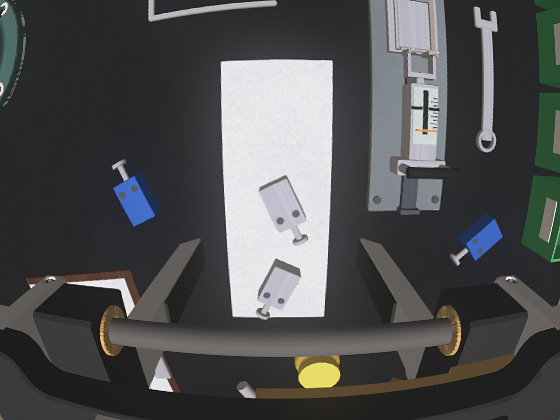

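The picture shows keeper2 at px (282,203) with its stud down-right, and keeper3 at (279,287) with its stud down-left. I'm going over keeper2 with the yaw matched.

Request:
{"api": "step_arm", "payload": {"commands": [[[-12,2,20,0,0,0,75],[-11,2,20,0,0,0,75],[0,0,25,0,0,-0.137,75],[0,0,25,0,0,-0.137,75],[0,0,15,0,0,-0.137,75],[0,0,0,0,0,0,75]]]}}

```text
time: 4.03
tool_pos: [0.4879, -0.2442, 0.2982]
ee_rot: [-3.14, -0.003, 1.981]
wrist_force: [-0.5, 0.0, 1.5]
width: 0.0751
finger_force: 0.0
```

```bash
python3 - <<'E'
from h import *
p=snap('wrist','w2'); o=robot.get_obs(); print(o['tool_pos'],o['ee_rot'])
for k in keep(p): print(k)
E
```

```text
[ 0.48818321 -0.24443085  0.29944607] [-3.14120724e+00 -7.89415305e-04  1.98042162e+00]
([0.4817, -0.3558, -1.8873], np.float64(0.69), 0.97, [185.0, 184.0, 197.0])
([0.4871, -0.2457, -1.1362], np.float64(0.94), 0.76, [190.0, 189.0, 202.0])
([0.3027, -0.2396, 1.9942], np.float64(0.93), 0.56, [65.0, 105.0, 195.0])
```

Request:
{"api": "step_arm", "payload": {"commands": [[[-1,-1,25,0,0,-0.025,75],[0,0,25,0,0,0,75],[0,0,25,0,0,0,75],[0,0,13,0,0,0,75],[0,0,0,0,0,0,75],[0,0,0,0,0,0,30],[0,0,0,0,0,0,30],[0,0,0,0,0,0,30],[0,0,0,0,0,0,30],[0,0,0,0,0,0,30],[0,0,0,0,0,0,30]]]}}

```text
time: 5.5
tool_pos: [0.4874, -0.2465, 0.212]
ee_rot: [-3.141, 0.0, 2.007]
wrist_force: [-1.7, -0.2, 1.7]
width: 0.0358
finger_force: 30.0
```

Request:
{"api": "step_arm", "payload": {"commands": [[[0,0,-20,0,0,0,30],[0,0,-35,0,0,0,30],[0,0,-35,0,0,0.145,30],[0,0,-35,0,0,0.145,30],[0,0,-35,0,0,0.145,30],[0,0,-28,0,0,0,30],[31,19,0,0,0,0,30],[31,19,0,0,0,0,30],[31,19,0,0,0,0,30],[31,19,0,0,0,0,30],[31,19,0,0,0,0,30],[31,19,0,0,0,0,30],[31,19,0,0,0,0,30],[31,19,0,0,0,0,30],[0,0,0,0,0,0,30],[0,0,0,0,0,0,30]]]}}

```text
time: 7.5
tool_pos: [0.6391, 0.0017, 0.3988]
ee_rot: [-3.14, 0.0, 1.572]
wrist_force: [-0.1, -0.4, -2.2]
width: 0.0357
finger_force: 30.0
```

```bash
python3 - <<'E'
from h import *
p=snap('wrist','w3'); o=robot.get_obs(); print(o['tool_pos'],o['ee_rot'],o['width'],o['finger_force'])
for q,z in [('nest',.022),('gauge_bar',.081),('gauge_mark',.055),('stirrup',.036),('clamp_grip',.088)]: print(q,tips(p,q,z,2))
# held keeper: fit at its height
for k in keep(p,z0=o['tool_pos'][2]-.199-.011): print(k)
E
```

```text
[0.63899977 0.001221   0.39915184] [-3.14052636e+00  3.17041887e-04  1.57116409e+00] 0.03540109659192267 29.999579787254333
nest [(0.95, [278.2, 212.5], [0.6373, -0.0277]), (0.53, [279.7, 325.1], [0.6392, -0.187])]
gauge_bar [(0.56, [278.3, 360.3], [0.6375, -0.1981])]
gauge_mark [(0.91, [278.8, 303.1], [0.6381, -0.1293])]
stirrup [(0.56, [372.8, 242.0], [0.7485, -0.0598])]
clamp_grip [(0.59, [276.7, 25.1], [0.6362, 0.166])]
([0.4693, 0.1069, 2.9915], np.float64(0.35), 0.76, [105.0, 203.0, 120.0])
([0.6393, 0.003, -1.5744], np.float64(0.96), 0.66, [230.0, 230.0, 238.0])
([0.4619, -0.1174, -2.2646], np.float64(0.02), 0.45, [40.0, 58.0, 101.0])
```

View pics/w3.png

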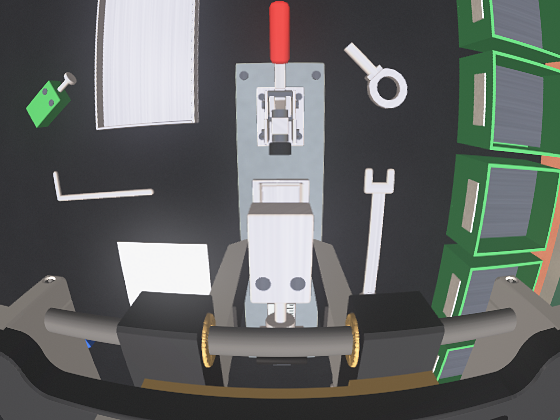

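The keeper is held straight, at px (280,255). The nest centre is near px column 280, so x≈0.639 and y≈-0.027. I'm descending in two stages.

Request:
{"api": "step_arm", "payload": {"commands": [[[-10,0,0,0,0,0,30],[-10,0,0,0,0,0,30],[-9,0,0,0,0,0,30],[0,0,30,0,0,0,30],[0,0,30,0,0,0,30],[0,0,30,0,0,0,30],[0,0,25,0,0,0,30],[0,0,20,0,0,0,30],[0,0,0,0,0,0,30],[0,0,0,0,0,0,30]]]}}

```text
time: 9.1
tool_pos: [0.6397, -0.0274, 0.266]
ee_rot: [3.139, 0.0, 1.572]
wrist_force: [-1.3, 0.1, -1.2]
width: 0.0356
finger_force: 30.0
```

```bash
python3 - <<'E'
from h import *
p=snap('wrist'); o=robot.get_obs(); print(o['tool_pos'],o['ee_rot'],o['width'],o['finger_force'],o['wrist_force'])
for k in keep(p,z0=o['tool_pos'][2]-.21): print(k)
q=snap('side')
for k in keep(q,z0=o['tool_pos'][2]-.21): print(k)
for n,s in(('w',p),('s',q)): cv2.imwrite(f'pics/n1{n}.png',s['color'][:,:,::-1])
a=p['color'][120:400,150:410]; b=cv2.resize(q['color'][150:290,170:300],(260,280))
cv2.imwrite('pics/n1.png',cv2.resize(np.hstack([a,b]),None,fx=1.5,fy=1.5)[:,:,::-1])
E
```

```text
[ 0.63978952 -0.02731841  0.26641658] [3.13859521e+00 4.07502447e-04 1.57175121e+00] 0.035742567982579965 29.99959409236908 [ 0.16722069  0.05141481 -1.07688182]
([0.6405, -0.0262, -1.5686], np.float64(0.95), 0.93, [229.0, 229.0, 237.0])
([0.3377, 0.169, 0.6537], np.float64(0.73), 0.71, [79.0, 199.0, 105.0])
([0.4806, -0.271, -1.9662], np.float64(0.75), 0.67, [194.0, 192.0, 209.0])
([0.6387, -0.0261, -1.4006], np.float64(0.71), 0.66, [203.0, 210.0, 219.0])
([0.3149, -0.1646, 1.8692], np.float64(0.76), 0.62, [93.0, 137.0, 182.0])
```

View pics/n1.png

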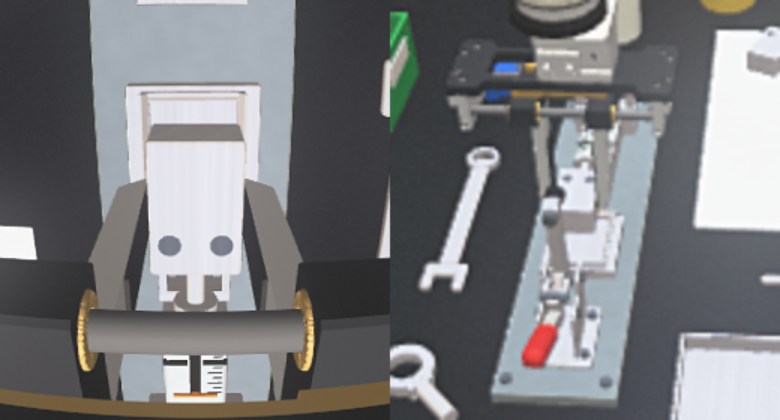

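Request:
{"api": "step_arm", "payload": {"commands": [[[0,-1,8,0,0,0,30],[0,0,8,0,0,0,30],[0,0,6,0,0,0,30],[0,0,4,0,0,0,30],[0,0,4,0,0,0,30],[0,0,3,0,0,0,30],[0,0,0,0,0,0,30]]]}}

```text
time: 10.18
tool_pos: [0.6383, -0.0272, 0.2325]
ee_rot: [3.141, 0.0, 1.572]
wrist_force: [-1.2, 0.1, 1.3]
width: 0.0357
finger_force: 30.0
```

Request:
{"api": "step_arm", "payload": {"commands": [[[0,0,1,0,0,0,30],[0,0,0,0,0,0,58],[0,0,0,0,0,0,58],[0,0,0,0,0,0,58],[0,0,-15,0,0,0,58],[0,0,-30,0,0,0,58],[0,0,-42,0,0,0,58],[0,0,-42,0,0,0,58],[10,0,-40,0,0,0,58],[20,0,0,0,0,0,58],[20,0,0,0,0,0,58],[20,0,0,0,0,0,58],[0,0,0,0,0,0,58],[0,0,0,0,0,0,58]]]}}

```text
time: 11.92
tool_pos: [0.6382, 0.043, 0.3987]
ee_rot: [-3.14, 0.001, 1.572]
wrist_force: [-0.1, -0.3, -0.6]
width: 0.0582
finger_force: 0.0
```

```bash
python3 - <<'E'
from h import *
p=snap('wrist'); o=robot.get_obs(); print(o['tool_pos'],o['ee_rot'],o['width'])
for k in keep(p,z0=.022): print(k)
for q,z in [('clamp_grip',.088),('gauge_mark',.055),('stirrup',.036),('gauge_bar',.081)]: print(q,tips(p,q,z,2))
cv2.imwrite('pics/n2.png',cv2.resize(p['color'][:,180:400],None,fx=1.4,fy=1.4)[:,:,::-1])
E
```

```text
[0.63824436 0.04255805 0.39898449] [-3.14047155e+00  4.93786695e-04  1.57151382e+00] 0.05808966511753354
([0.6397, -0.0266, -1.545], np.float64(0.91), 0.69, [231.0, 230.0, 238.0])
([0.7574, -0.2828, -1.3278], np.float64(0.13), 0.61, [45.0, 63.0, 108.0])
([0.3433, 0.1186, 0.5442], np.float64(0.81), 0.59, [106.0, 215.0, 121.0])
clamp_grip [(0.82, [277.7, 67.4], [0.6361, 0.1673])]
gauge_mark [(0.56, [282.9, 330.4], [0.6422, -0.1293])]
stirrup [(0.64, [279.0, 280.2], [0.6373, -0.0673])]
gauge_bar [(0.71, [280.9, 382.5], [0.6399, -0.1979])]
```

View pics/n2.png

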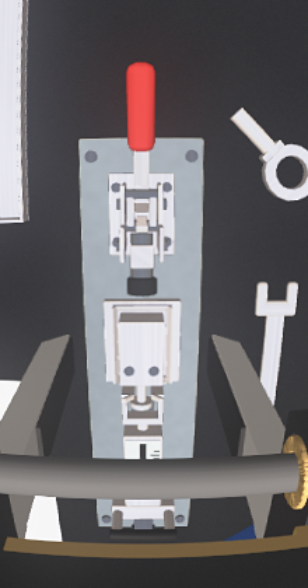

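The keeper is seated in the nest, with the head between prongs and cross-piece at crop px (142,405). Next is the clamp handle; its grip is at (0.638,0.166).

Request:
{"api": "step_arm", "payload": {"commands": [[[41,0,0,0,0,0,45],[41,0,0,0,0,0,45],[41,0,0,0,0,0,45],[0,0,35,0,0,0,45],[0,0,35,0,0,0,45],[0,0,30,0,0,0,45],[0,0,22,0,0,0,45],[0,0,0,0,0,0,45],[0,0,0,0,0,0,10],[0,0,0,0,0,0,10],[0,0,0,0,0,0,10],[0,0,0,0,0,0,10],[0,0,0,0,0,0,10]]]}}

```text
time: 13.85
tool_pos: [0.6378, 0.1659, 0.2791]
ee_rot: [3.141, -0.0, 1.572]
wrist_force: [-2.8, -0.1, 4.8]
width: 0.0179
finger_force: 30.0
```

Request:
{"api": "step_arm", "payload": {"commands": [[[-4.8,0,-8.8,0,0,0,10],[-6,0,-8.2,0,0,0,10],[-6.9,0,-7.3,0,0,0,10],[-7.8,0,-6.4,0,0,0,10],[-8.6,0,-5.4,0,0,0,10],[-9.1,0,-4.2,0,0,0,10],[-9.6,0,-3.1,0,0,0,10],[-10,0,-1.8,0,0,0,10],[-10.1,0,-0.6,0,0,0,10],[-10,0,0.7,0,0,0,10],[-10,0,2,0,0,0,10],[-2,0,0.5,0,0,0,10],[0,0,0,0,0,0,10],[0,0,0,0,0,0,10]]]}}

```text
time: 15.6
tool_pos: [0.6381, 0.0702, 0.323]
ee_rot: [3.139, 0.002, 1.571]
wrist_force: [-4.5, 1.3, 6.8]
width: 0.0134
finger_force: 31.2
```

```bash
python3 - <<'E'
from h import *
p=snap('wrist'); q=snap('side'); s=snap('scene')
print(tips(p,'clamp_grip',.131),tips(q,'clamp_grip',.131),tips(s,'clamp_grip',.131))
a=cv2.resize(p['color'][60:340,160:400],(400,467)); b=cv2.resize(q['color'][160:290,180:290],(395,467))
cv2.imwrite('pics/c1.png',np.hstack([a,b])[:,:,::-1])
E
```

```text
[(0.75, [279.5, 232.2], [0.6387, 0.0856])] [(0.43, [235.8, 213.2], [0.6178, 0.0372])] [(0.64, [357.7, 183.8], [0.6399, 0.0902])]
```

View pics/c1.png

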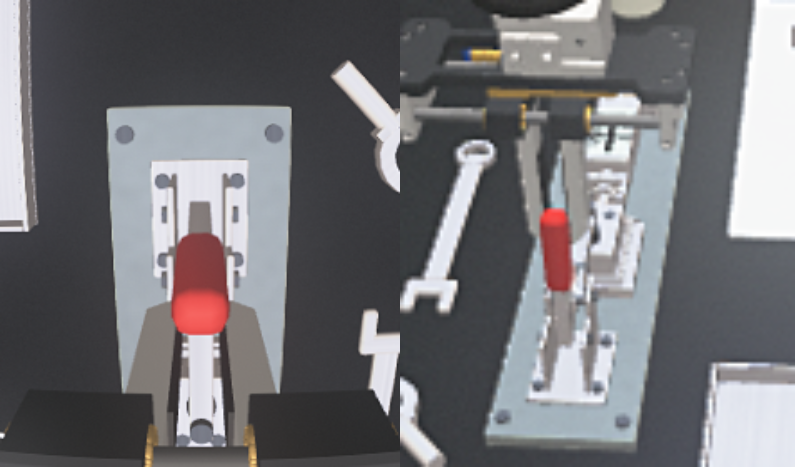

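The handle slipped through the pads near dead centre and stands about vertical at y≈0.086. I'm going behind it with closed fingers to push it over.

Request:
{"api": "step_arm", "payload": {"commands": [[[0,0,0,0,0,0,50],[0,0,0,0,0,0,50],[0,0,-31,0,0,0,50],[0,0,-31,0,0,0,50],[25,0,0,0,0,0,0],[22,0,0,0,0,0,0],[0,0,0,0,0,0,0],[0,0,28,0,0,0,0],[0,0,27,0,0,0,0],[-5,0,0,0,0,0,0],[-5,0,0,0,0,0,0],[-5,0,0,0,0,0,0],[-4,0,0,0,0,0,0],[-4,0,0,0,0,0,0],[-4,0,0,0,0,0,0],[-3,0,0,0,0,0,0],[-1,0,0,0,0,0,0],[0,0,0,0,0,0,0],[0,0,0,0,0,0,0]]]}}

```text
time: 18.27
tool_pos: [0.6382, 0.0894, 0.3279]
ee_rot: [3.14, -0.007, 1.574]
wrist_force: [1.8, 8.3, 1.5]
width: 0.0006
finger_force: 4.3
```

```bash
python3 - <<'E'
from h import *
p=snap('wrist'); q=snap('side')
print(tips(p,'clamp_grip',.131),tips(q,'clamp_grip',.131),robot.get_obs()['wrist_force'])
a=cv2.resize(p['color'][60:340,160:400],(400,467)); b=cv2.resize(q['color'][160:290,180:290],(395,467))
cv2.imwrite('pics/c2.png',np.hstack([a,b])[:,:,::-1])
E
```

```text
[] [(0.62, [223.8, 222.7], [0.6404, 0.0729])] [0.26912241 8.95285526 0.48043424]
```

View pics/c2.png

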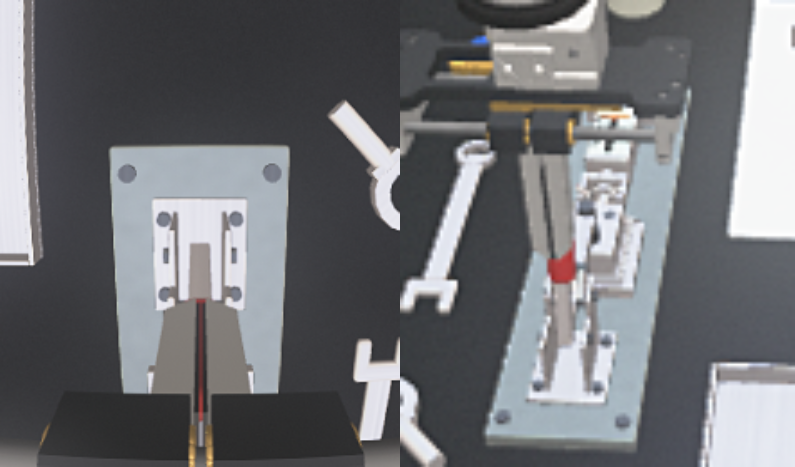

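Request:
{"api": "step_arm", "payload": {"commands": [[[-2,0,0,0,0,0,0],[-1,0,0,0,0,0,0],[0,0,0,0,0,0,0]]]}}

```text
time: 18.85
tool_pos: [0.6382, 0.0882, 0.3279]
ee_rot: [3.139, -0.012, 1.576]
wrist_force: [0.5, 13.9, 0.7]
width: 0.0004
finger_force: 6.8
```

Request:
{"api": "step_arm", "payload": {"commands": [[[-2,0,0,0,0,0,0],[-2,0,0,0,0,0,0],[0,0,0,0,0,0,0]]]}}

```text
time: 19.23
tool_pos: [0.6381, 0.0866, 0.328]
ee_rot: [3.139, -0.018, 1.578]
wrist_force: [0.7, 20.9, -0.7]
width: 0.0001
finger_force: 10.1
```

Request:
{"api": "step_arm", "payload": {"commands": [[[6,0,0,0,0,0,0],[10,0,-10,0,0,0,0],[0,0,-30,0,0,0,0],[0,0,-32,0,0,0,0],[-30,0,0,0,0,0,0],[-30,0,0,0,0,0,0],[-30,0,0,0,0,0,0],[-20,0,0,0,0,0,0],[0,0,0,0,0,0,0],[0,0,0,0,0,0,0]]]}}

```text
time: 20.48
tool_pos: [0.6382, -0.0136, 0.3994]
ee_rot: [-3.142, -0.0, 1.572]
wrist_force: [0.3, 0.4, -0.7]
width: 0.0005
finger_force: 0.0
```

```bash
python3 - <<'E'
from h import *
p=snap('wrist'); q=snap('side'); o=robot.get_obs(); print(o['tool_pos'],o['ee_rot'])
for q_,z in [('clamp_grip',.131),('gauge_mark',.055),('gauge_bar',.081),('stirrup',.036)]: print(q_,tips(p,q_,z,2),tips(q,q_,z,2))
print(px(p,(.6385,.0725,.131)),px(p,(.6385,.0668,.153)))
cv2.imwrite('pics/c3.png',np.hstack([cv2.resize(p['color'][:,180:400],(315,600)),cv2.resize(q['color'][150:290,170:300],(480,516))[:,:] if 0 else cv2.resize(q['color'][150:290,180:290],(471,600))])[:,:,::-1])
E
```

```text
[ 0.63826    -0.01309928  0.39934438] [-3.14158680e+00 -2.74953870e-04  1.57301094e+00]
clamp_grip [(0.62, [280.4, 110.5], [0.639, 0.0714])] [(0.78, [228.4, 223.0], [0.6296, 0.0733])]
gauge_mark [] [(0.69, [236.1, 198.1], [0.6457, -0.1204])]
gauge_bar [] [(0.96, [242.3, 176.5], [0.6359, -0.1894])]
stirrup [(0.45, [280.8, 235.4], [0.6399, -0.0657])] [(0.6, [238.2, 217.6], [0.6325, -0.0592]), (0.29, [233.0, 229.3], [0.6393, -0.0113])]
[279.76725952 109.06990637] [279.77901986 116.57445083]
```

View pics/c3.png

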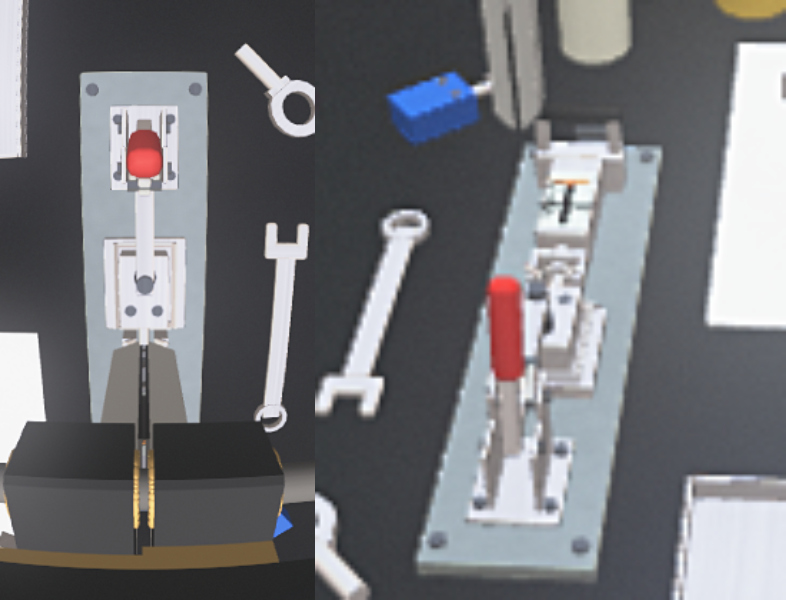

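The clamp is over centre (grip at y 0.071, predicted 0.0725 at the stop) and the keeper is seated. Next I go behind the gauge bar with closed fingers.

Request:
{"api": "step_arm", "payload": {"commands": [[[-40,0,0,0,0,0,0],[-40,0,0,0,0,0,0],[-40,0,0,0,0,0,0],[-38,0,0,0,0,0,0],[0,0,40,0,0,0,0],[0,0,40,0,0,0,0],[0,0,35,0,0,0,0],[0,0,22,0,0,0,0],[0,0,0,0,0,0,0],[0,0,0,0,0,0,0]]]}}

```text
time: 22.22
tool_pos: [0.6388, -0.1722, 0.2637]
ee_rot: [3.14, 0.001, 1.572]
wrist_force: [-0.0, 0.7, 0.4]
width: 0.0002
finger_force: 0.0
```

```bash
cat >> h.py <<'E'
def tipy():
    o=robot.get_obs(); M=R.from_euler('xyz',o['ee_rot']).as_matrix(); return np.round(np.array(o['tool_pos'])+M@[0,0,.185],4), np.round(o['wrist_force'],1)
E
python3 - <<'E'
from h import *
p=snap('wrist'); print(tipy()); q=snap('side'); s=snap('scene')
for q_,z in [('gauge_mark',.055),('gauge_bar',.081),('pointer',.056)]: print(q_,tips(p,q_,z,2),tips(q,q_,z,2),tips(s,q_,z,2))
cv2.imwrite('pics/g0.png',p['color'][:,:,::-1])
E
```

```text
(array([ 0.6395, -0.1724,  0.0793]), array([-0.3,  0.2,  1.3]))
gauge_mark [(0.67, [281.7, 178.7], [0.6407, -0.1288])] [(0.71, [238.1, 197.8], [0.6404, -0.1221]), (0.43, [235.0, 232.1], [0.628, 0.02])] [(0.67, [300.9, 261.2], [0.6398, -0.1278]), (0.62, [326.9, 241.1], [0.6556, -0.0464])]
gauge_bar [] [(0.68, [242.7, 176.4], [0.6349, -0.19]), (0.6, [236.7, 216.2], [0.6263, -0.0114])] [(0.95, [286.0, 273.7], [0.64, -0.183]), (0.63, [327.8, 235.8], [0.6555, -0.0454])]
pointer [(0.71, [18.9, 52.2], [0.4494, -0.0287]), (0.64, [279.4, 220.7], [0.6393, -0.1548])] [] []
```

View pics/g0.png

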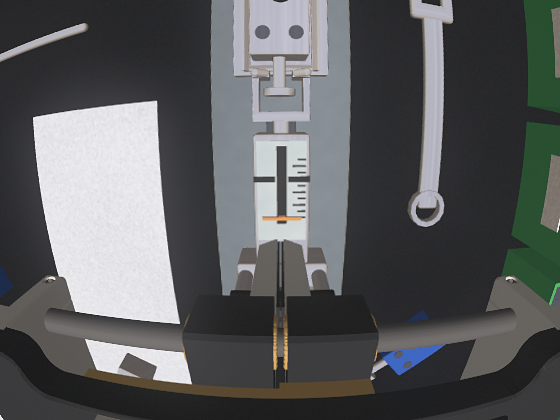

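The picture gives a clear view of the scale: bold line at row 179, pointer at row 218. I'm drawing part way.

Request:
{"api": "step_arm", "payload": {"commands": [[[-4,0,0,0,0,0,0],[-4,0,0,0,0,0,0],[-4,0,0,0,0,0,0],[-4,0,0,0,0,0,0],[-4,0,0,0,0,0,0],[-4,0,0,0,0,0,0],[-4,0,0,0,0,0,0],[-3,0,0,0,0,0,0],[0,0,0,0,0,0,0]]]}}

```text
time: 23.95
tool_pos: [0.6386, -0.2018, 0.2623]
ee_rot: [-3.141, -0.004, 1.573]
wrist_force: [-0.3, 7.4, 0.9]
width: 0.0003
finger_force: 3.9
```

```bash
cat >> h.py <<'E'
def gauge(kx=None):
    p=snap('wrist'); t=tipy(); c=p['color'].astype(int); w=c[100:250,262:300]
    o=(w[...,0]>190)&(w[...,0]-w[...,2]>90); r=np.nonzero(o.sum(1)>10)[0]
    d=(c[100:250,258:272].max(2)<90).sum(1); r2=np.nonzero(d>=9)[0]; r2=r2[r2<100]
    pr=100+r.mean() if len(r) else None; lr=100+r2.mean() if len(r2) else None
    print('tip',*t,'pointer row',pr,'line row',lr)
    if pr and lr: print('pointer y',atz(p,(281,pr),.056)[1],'line y',atz(p,(281,lr),.055)[1])
    return p
E
python3 - <<'E'
from h import *
gauge()
E
```

```text
tip [ 0.6386 -0.2011  0.0773] [0.  7.4 1. ] pointer row 187.5 line row 167.0
pointer y -0.1623195662484445 line y -0.1501875308512958
```

Request:
{"api": "step_arm", "payload": {"commands": [[[-3,0,0,0,0,0,0],[-3,0,0,0,0,0,0],[-3,0,0,0,0,0,0],[-2,0,0,0,0,0,0],[-2,0,0,0,0,0,0],[0,0,0,0,0,0,0],[0,0,0,0,0,0,0]]]}}

```text
time: 24.88
tool_pos: [0.6387, -0.2128, 0.2622]
ee_rot: [-3.141, -0.008, 1.574]
wrist_force: [-0.6, 13.4, 3.3]
width: 0.0003
finger_force: 6.5
```

```bash
python3 - <<'E'
from h import *
p=gauge(); cv2.imwrite('pics/g1.png',p['color'][:,:,::-1])
E
```

```text
tip [ 0.6386 -0.2112  0.0773] [-0.3 13.   3.8] pointer row 171.0 line row 166.5
pointer y -0.1624588865718995 line y -0.159935505403896
```

Request:
{"api": "step_arm", "payload": {"commands": [[[-2,0,0,0,0,0,0],[-1,0,0,0,0,0,0],[0,0,0,0,0,0,0],[0,0,0,0,0,0,0],[0,0,0,0,0,0,0],[0,0,0,0,0,0,0],[0,0,0,0,0,0,0]]]}}

```text
time: 25.8
tool_pos: [0.6388, -0.2153, 0.2623]
ee_rot: [-3.141, -0.01, 1.575]
wrist_force: [-0.5, 14.4, 2.8]
width: 0.0007
finger_force: 7.2
```

```bash
python3 - <<'E'
from h import *
p=gauge(); cv2.imwrite('pics/g1.png',cv2.resize(p['color'][60:260,200:360],None,fx=2,fy=2)[:,:,::-1])
E
```

```text
tip [ 0.6386 -0.2135  0.0773] [-0.  14.4  3.4] pointer row 167.0 line row None
```

View pics/g1.png

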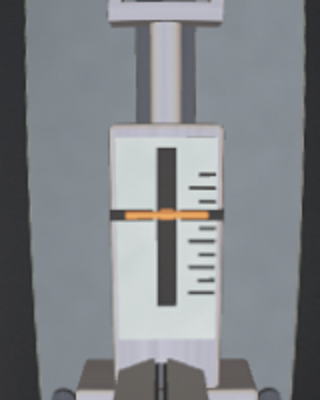

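The pointer stands exactly on the bold line. I'm holding, then letting the gauge back and lifting.

Request:
{"api": "step_arm", "payload": {"commands": [[[0,0,0,0,0,0,0],[0,0,0,0,0,0,0],[0,0,0,0,0,0,0],[0,0,0,0,0,0,0],[0,0,0,0,0,0,0],[6,0,0,0,0,0,0],[6,0,0,0,0,0,0],[6,0,0,0,0,0,0],[6,0,0,0,0,0,0],[6,0,0,0,0,0,0],[6,0,0,0,0,0,0],[6,0,0,0,0,0,0],[5,0,0,0,0,0,0],[0,0,0,0,0,0,0],[0,0,-45,0,0,0,0],[0,0,-45,0,0,0,0],[0,0,-47,0,0,0,0],[0,0,0,0,0,0,0]]]}}

```text
time: 28.1
tool_pos: [0.6386, -0.1725, 0.4058]
ee_rot: [3.131, 0.004, 1.571]
wrist_force: [0.6, 0.7, 0.9]
width: 0.0004
finger_force: 0.0
```

```bash
python3 - <<'E'
from h import *
p=snap('wrist'); q=snap('side'); s=snap('scene'); o=robot.get_obs(); print(o['tool_pos'],o['ee_rot'])
for q_,z in [('gauge_mark',.055),('gauge_bar',.081)]: print(q_,tips(p,q_,z,2),tips(q,q_,z,2),tips(s,q_,z,2))
for k in keep(q)+keep(s): print(k)
E
```

```text
[ 0.63826147 -0.17223187  0.39781966] [-3.13961311e+00 -4.48025144e-04  1.57150208e+00]
gauge_mark [(0.83, [278.5, 150.2], [0.6415, -0.1286])] [(0.89, [238.5, 197.6], [0.6394, -0.1231])] [(0.61, [300.7, 264.2], [0.6443, -0.1341])]
gauge_bar [(0.56, [276.7, 222.7], [0.6395, -0.1978])] [(0.88, [239.3, 175.4], [0.6454, -0.1946])] [(0.85, [281.3, 278.0], [0.6384, -0.1978])]
([0.6366, -0.052, -1.3713], np.float64(0.56), 0.78, [182.0, 181.0, 180.0])
([0.3296, 0.1211, 0.589], np.float64(0.86), 0.62, [79.0, 200.0, 105.0])
([0.6498, -0.1397, 1.6852], np.float64(0.19), 0.57, [207.5, 205.0, 206.5])
([0.4803, -0.3484, -1.9599], np.float64(0.82), 0.55, [179.0, 180.0, 188.0])
([0.767, -0.2895, -2.3449], np.float64(0.78), 0.55, [57.0, 95.5, 160.0])
([0.3027, -0.2322, 1.8926], np.float64(0.87), 0.5, [92.0, 137.0, 172.0])
([0.7702, -0.2935, -2.4648], np.float64(0.9), 0.7, [54.0, 111.0, 221.0])
([0.4833, -0.3519, -1.9889], np.float64(0.88), 0.66, [188.0, 196.0, 215.0])
([0.3071, -0.2357, 2.0089], np.float64(0.9), 0.63, [47.0, 102.0, 187.0])
```

Request:
{"api": "step_arm", "payload": {"commands": [[[42,0,0,0,0,0,0],[42,0,0,0,0,0,0],[43,0,0,0,0,0,0],[43,0,0,0,0,0,0],[42,0,0,0,0,0,0],[0,0,0,0,0,0,0],[0,0,25,0,0,0,0],[0,0,25,0,0,0,0],[0,0,15,0,0,0,0],[0,0,0,0,0,0,0],[7,0,0,0,0,0,0],[6,0,0,0,0,0,0],[6,0,0,0,0,0,0],[6,0,0,0,0,0,0],[6,0,0,0,0,0,0],[6,0,0,0,0,0,0]]]}}

```text
time: 30.65
tool_pos: [0.6381, 0.0773, 0.3343]
ee_rot: [-3.142, 0.001, 1.572]
wrist_force: [-0.2, -1.3, 1.7]
width: 0.0004
finger_force: 1.2
```

Request:
{"api": "step_arm", "payload": {"commands": [[[7,0,0,0,0,0,0],[7,0,0,0,0,0,0],[7,0,1,0,0,0,0],[7,0,1.5,0,0,0,0],[7,0,2,0,0,0,0],[6.5,0,2.5,0,0,0,0],[6,0,3.2,0,0,0,0],[6,0,3.7,0,0,0,0],[5.5,0,4.2,0,0,0,0],[5.5,0,4.7,0,0,0,0],[4.7,0,5,0,0,0,0],[4.5,0,5.6,0,0,0,0],[3.8,0,5.8,0,0,0,0],[2,0,4,0,0,0,0],[0,0,2,0,0,0,0],[0,0,0,0,0,0,0]]]}}

```text
time: 32.65
tool_pos: [0.6378, 0.1554, 0.294]
ee_rot: [3.139, 0.003, 1.571]
wrist_force: [-8.1, -6.3, 15.3]
width: 0.0002
finger_force: 8.4
```

```bash
python3 - <<'E'
from h import *
p=snap('wrist'); q=snap('side'); s=snap('scene'); print(tipy())
for z in (.088,.1): print(tips(p,'clamp_grip',z,2),tips(q,'clamp_grip',z,2),tips(s,'clamp_grip',z,2))
E
```

```text
(array([0.6382, 0.1549, 0.109 ]), array([-7.8, -5.3, 15.1]))
[(0.87, [277.3, 229.8], [0.6371, 0.1671])] [] [(0.54, [373.0, 171.3], [0.6355, 0.1734])]
[(0.87, [277.3, 229.8], [0.6371, 0.1716])] [] [(0.54, [373.0, 171.3], [0.6389, 0.1652])]
```

Request:
{"api": "step_arm", "payload": {"commands": [[[0,0,-30,0,0,0,0],[0,0,-40,0,0,0,30],[0,0,-38,0,0,0,58],[-36,0,0,0,0,0,58],[-36,0,0,0,0,0,58],[-36,0,0,0,0,0,58],[-37,0,0,0,0,0,58],[-37,0,0,0,0,0,58],[0,0,0,0,0,0,58],[0,0,0,0,0,0,58]]]}}

```text
time: 34.35
tool_pos: [0.6384, -0.025, 0.3968]
ee_rot: [3.141, -0.001, 1.572]
wrist_force: [-0.7, -0.1, 0.8]
width: 0.058
finger_force: 0.0
```

```bash
python3 - <<'E'
from h import *
p=snap('wrist','o1'); print(tipy(), robot.get_obs()['tool_pos'])
for k in keep(p,z0=.022): print(k)
for q_,z in [('clamp_grip',.088),('tray_in',.003)]: print(q_,tips(p,q_,z,2))
s=snap('scene'); print(tips(s,'clamp_grip',.088,2),tips(s,'tray_in',.003,2))
m=models.masks_of(s['raw'],'tray_in'); print([x['confidence'] for x in m])
E
```

```text
(array([ 0.6385, -0.0243,  0.212 ]), array([-0.9,  0.4,  0.7])) [ 0.63841017 -0.02449332  0.39695042]
([0.6394, -0.0282, -1.5629], np.float64(0.91), 0.88, [230.0, 229.0, 237.0])
([0.738, -0.3001, -1.4912], np.float64(0.4), 0.83, [82.0, 120.0, 146.0])
([0.6372, 0.1603, -1.5268], np.float64(0.49), 0.68, [224.0, 84.0, 81.0])
([0.3478, 0.1164, -2.667], np.float64(0.74), 0.57, [104.0, 196.0, 119.0])
([0.3324, -0.2115, 0.7504], np.float64(0.03), 0.51, [41.0, 58.0, 98.0])
clamp_grip []
tray_in []
[(0.74, [325.9, 235.6], [0.6535, -0.051]), (0.55, [374.8, 171.7], [0.6398, 0.1752])] []
[0.7, 0.32]
```

Request:
{"api": "step_arm", "payload": {"commands": [[[-3,0.5,30,0,0,0,58],[0,0,40,0,0,0,58],[0,0,40,0,0,0,58],[0,0,30,0,0,0,58],[0,0,15,0,0,0,58],[0,0,10,0,0,0,58],[0,0,0,0,0,0,58],[0,0,0,0,0,0,30],[0,0,0,0,0,0,30],[0,0,0,0,0,0,30],[0,0,0,0,0,0,30],[0,0,0,0,0,0,30]]]}}

```text
time: 36.25
tool_pos: [0.6388, -0.0286, 0.2332]
ee_rot: [3.141, 0.0, 1.572]
wrist_force: [-2.6, 0.4, 5.9]
width: 0.0353
finger_force: 30.0
```

Request:
{"api": "step_arm", "payload": {"commands": [[[0,0,-10,0,0,0,30],[0,0,-20,0,0,0,30],[0,0,-35,0,0,0,30],[0,0,-35,0,0,0,30],[0,0,-35,0,0,0,30],[0,0,-32,0,0,0,30],[25,-21,0,0,0,0,30],[25,-21,0,0,0,0,30],[25,-21,0,0,0,0,30],[25,-21,0,0,0,0,30],[25,-21,0,0,0,0,30],[25,-21,0,0,0,0,30],[25,-21,0,0,0,0,30],[24,-22,0,0,0,0,30],[0,0,0,0,0,0,30],[0,0,0,0,0,0,30]]]}}

```text
time: 38.25
tool_pos: [0.4698, 0.17, 0.3999]
ee_rot: [3.14, 0.0, 1.572]
wrist_force: [0.4, -0.3, -2.4]
width: 0.0357
finger_force: 30.0
```

```bash
python3 - <<'E'
from h import *
p=snap('wrist','t1'); print(tipy(), robot.get_obs()['tool_pos'])
print(tips(p,'tray_in',.003,3))
for k in keep(p,z0=robot.get_obs()['tool_pos'][2]-.21): print(k)
E
```

```text
(array([0.4702, 0.1697, 0.2146]), array([-0.3,  1.5, -0.7])) [0.46998889 0.16978312 0.3996256 ]
[(0.88, [287.2, 127.6], [0.4795, 0.2368])]
([0.4011, 0.1786, -2.2084], np.float64(0.23), 0.97, [112.0, 220.0, 127.0])
([0.5754, 0.1765, -1.1669], np.float64(0.23), 0.66, [214.5, 85.0, 82.0])
```

View pics/t1.png

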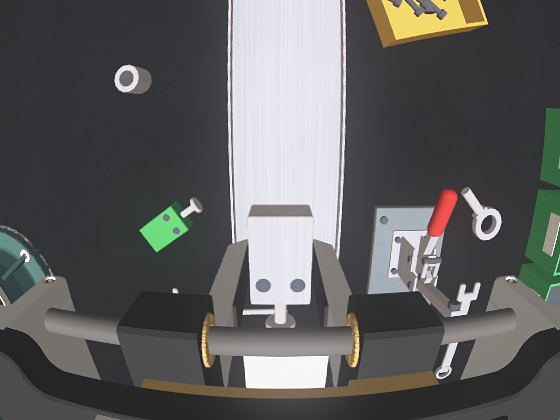

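The tray is centred on px column 287, so x≈0.477 and y≈0.237. I'm placing keeper2 at (0.477,0.185).

Request:
{"api": "step_arm", "payload": {"commands": [[[15,7,20,0,0,0,30],[0,0,40,0,0,0,30],[0,0,40,0,0,0,30],[0,0,40,0,0,0,30],[0,0,25,0,0,0,30],[0,0,12,0,0,0,30],[0,0,6,0,0,0,30],[0,0,3,0,0,0,30],[0,0,0,0,0,0,30],[0,0,0,0,0,0,30]]]}}

```text
time: 39.65
tool_pos: [0.477, 0.1854, 0.2142]
ee_rot: [3.139, -0.001, 1.572]
wrist_force: [1.0, -0.1, 1.7]
width: 0.0357
finger_force: 30.0
```

Request:
{"api": "step_arm", "payload": {"commands": [[[0,0,1,0,0,0,30],[0,0,0,0,0,0,54],[0,0,0,0,0,0,54],[0,0,0,0,0,0,54],[0,0,-30,0,0,0,54],[0,0,-50,0,0,0,54],[0,0,-55,0,0,0,54],[0,0,-53,0,0,0,54],[-47,0.5,0,0,0,0,70],[-47,0.5,0,0,0,0,70],[-47,0.5,0,0,0,0,70],[-47,0.5,0,0,0,0,70],[-47,0.5,0,0,0,0,70],[-47,0.5,0,0,0,0,70],[-47,0.5,0,0,0,0,70],[-47,0.5,0,0,0,0,70],[-47,0.5,0,0,0,0,70],[-47,0.5,0,0,0,0,70],[-45,0,0,0,0,0,70],[0,0,0,0,0,0,70]]]}}

```text
time: 42.15
tool_pos: [0.4816, -0.3325, 0.3988]
ee_rot: [-3.14, -0.001, 1.568]
wrist_force: [0.2, 1.2, 0.1]
width: 0.0699
finger_force: 0.0
```

```bash
python3 - <<'E'
from h import *
p=snap('wrist','k3'); print(robot.get_obs()['tool_pos'],robot.get_obs()['ee_rot'])
for k in keep(p): print(k)
s=snap('scene')
for k in keep(s): print(k)
E
```

```text
[ 0.48185094 -0.33081982  0.39911057] [-3.14052399e+00 -1.59304175e-03  1.56959055e+00]
([0.4816, -0.3542, -2.0033], np.float64(0.94), 0.85, [191.0, 190.0, 203.0])
([0.3032, -0.2392, 1.998], np.float64(0.92), 0.82, [69.0, 110.0, 199.0])
([0.7675, -0.2963, -2.5109], np.float64(0.88), 0.65, [62.0, 103.0, 194.0])
([0.4839, -0.3505, -2.0276], np.float64(0.86), 0.94, [188.0, 196.0, 215.0])
([0.3331, 0.1209, 0.6761], np.float64(0.86), 0.9, [56.0, 161.0, 78.0])
([0.7698, -0.2932, -2.4884], np.float64(0.86), 0.85, [54.0, 111.0, 221.0])
([0.48, 0.1913, -1.6031], np.float64(0.84), 0.64, [179.0, 187.0, 201.0])
```

Request:
{"api": "step_arm", "payload": {"commands": [[[-12,0,20,0,0,0,70],[-11,0,25,0,0,0,70],[0,0,25,0,0,0.144,70],[0,0,15,0,0,0.144,70],[0,0,15,0,0,0.144,70],[0,0,0,0,0,0,70]]]}}

```text
time: 43.1
tool_pos: [0.4817, -0.352, 0.2972]
ee_rot: [-3.137, -0.001, 1.142]
wrist_force: [0.1, 0.5, -0.4]
width: 0.07
finger_force: 0.0
```

```bash
python3 - <<'E'
from h import *
p=snap('wrist'); o=robot.get_obs(); print(o['tool_pos'],o['ee_rot'])
for k in keep(p)[:2]:
  print(k); d=np.array(k[0][:2])-o['tool_pos'][:2]; y=o['ee_rot'][2]; print('tool mm',1000*(d@[np.cos(y),np.sin(y)]),1000*(d@[np.sin(y),-np.cos(y)]),'wz',-(k[0][2]+np.pi-y))
E
```

```text
[ 0.48190924 -0.35227473  0.29857857] [-3.13914440e+00 -6.90813022e-04  1.14284965e+00]
([0.4812, -0.3544, -2.0213], np.float64(0.95), 0.66, [190.0, 189.0, 203.0])
tool mm -2.2279524410084925 0.2367170355691615 wz 0.022556999363538166
([0.7676, -0.2949, -2.4736], np.float64(0.96), 0.63, [60.0, 100.0, 172.0])
tool mm 170.7633345767275 236.11639953481975 wz 0.47485699936353787
```

Request:
{"api": "step_arm", "payload": {"commands": [[[-1.5,0,25,0,0,0.02,70],[0,0,25,0,0,0,70],[0,0,25,0,0,0,70],[0,0,12,0,0,0,70],[0,0,0,0,0,0,70],[0,0,0,0,0,0,30],[0,0,0,0,0,0,30],[0,0,0,0,0,0,30],[0,0,0,0,0,0,30],[0,0,0,0,0,0,30],[0,0,0,0,0,0,30]]]}}

```text
time: 44.58
tool_pos: [0.4815, -0.3541, 0.2136]
ee_rot: [3.141, 0.0, 1.12]
wrist_force: [-0.7, 0.3, 2.9]
width: 0.0357
finger_force: 30.0
```

Request:
{"api": "step_arm", "payload": {"commands": [[[0,0,-20,0,0,0,30],[0,0,-35,0,0,0,30],[0,0,-35,0,0,-0.15,30],[0,0,-35,0,0,-0.15,30],[0,0,-35,0,0,-0.15,30],[0,0,-26,0,0,0,30],[36,17,0,0,0,0,30],[36,17,0,0,0,0,30],[36,17,0,0,0,0,30],[36,17,0,0,0,0,30],[36,18,0,0,0,0,30],[36,18,0,0,0,0,30],[37,18,0,0,0,0,30],[37,18,0,0,0,0,30],[36,17,0,0,0,0,30],[0,0,0,0,0,0,30],[0,0,0,0,0,0,30]]]}}

```text
time: 46.7
tool_pos: [0.6387, -0.0286, 0.3983]
ee_rot: [-3.14, 0.001, 1.57]
wrist_force: [0.2, 0.0, -1.1]
width: 0.0357
finger_force: 30.0
```

```bash
python3 - <<'E'
from h import *
p=snap('wrist','h3'); o=robot.get_obs(); print(o['tool_pos'],o['ee_rot'],o['width'])
for k in keep(p,z0=o['tool_pos'][2]-.212): print(k)
print(tips(p,'clamp_grip',.088))
E
```

```text
[ 0.63860103 -0.02903896  0.39855214] [-3.14065786e+00  4.85142825e-04  1.56893149e+00] 0.035496515099128996
([0.5634, 0.1366, 0.7145], np.float64(0.54), 0.81, [227.0, 226.0, 235.0])
([0.6388, -0.0301, -1.5636], np.float64(0.94), 0.55, [229.0, 229.0, 237.0])
([0.5621, 0.084, -3.1249], np.float64(0.66), 0.48, [227.0, 227.0, 235.0])
([0.4503, -0.1015, -2.5115], np.float64(0.04), 0.41, [42.0, 58.0, 98.0])
[]
```

Request:
{"api": "step_arm", "payload": {"commands": [[[3,0.5,30,0,0,0,30],[0,0,35,0,0,0,30],[0,0,35,0,0,0,30],[0,0,25,0,0,0,30],[0,0,10,0,0,0,30],[0,0,0,0,0,0,30],[0,0,8,0,0,0,30],[0,0,7,0,0,0,30],[0,0,5,0,0,0,30],[0,0,4,0,0,0,30],[0,0,3,0,0,0,30],[0,0,2,0,0,0,30],[0,0,0,0,0,0,30]]]}}

```text
time: 48.48
tool_pos: [0.6393, -0.0253, 0.235]
ee_rot: [-3.141, -0.0, 1.57]
wrist_force: [0.0, 0.1, -1.3]
width: 0.0356
finger_force: 30.0
```

Request:
{"api": "step_arm", "payload": {"commands": [[[0,0,1,0,0,0,30],[0,0,1,0,0,0,30],[0,0,0,0,0,0,58],[0,0,0,0,0,0,58],[0,0,0,0,0,0,58],[0,0,-15,0,0,0,58],[0,0,-30,0,0,0,58],[0,0,-42,0,0,0,58],[0,0,-42,0,0,0,58],[10,0,-37,0,0,0,58],[20,0,0,0,0,0,58],[20,0,0,0,0,0,58],[20,0,0,0,0,0,58],[0,0,0,0,0,0,58],[0,0,0,0,0,0,58]]]}}

```text
time: 50.35
tool_pos: [0.6394, 0.0449, 0.3981]
ee_rot: [-3.14, 0.001, 1.57]
wrist_force: [-0.3, -0.7, -0.4]
width: 0.0582
finger_force: 0.0
```

```bash
python3 - <<'E'
from h import *
p=snap('wrist'); q=snap('side'); o=robot.get_obs(); print(o['tool_pos'],o['ee_rot'],o['width'])
for z in(.022,.03):
  for k in keep(p,z0=z)[:2]: print(k)
print(tips(p,'clamp_grip',.088),tips(p,'stirrup',.036))
cv2.imwrite('pics/s3.png',np.hstack([cv2.resize(p['color'][:,200:360],(229,600)),cv2.resize(q['color'][150:290,180:290],(471,600))])[:,:,::-1])
E
```

```text
[0.63942018 0.04426175 0.39864254] [-3.14088874e+00  3.70398475e-04  1.56911601e+00] 0.058317775003438356
([0.486, 0.1847, -1.589], np.float64(0.83), 0.98, [230.0, 230.0, 238.0])
([0.6399, -0.027, -1.5524], np.float64(0.92), 0.9, [231.0, 230.0, 238.0])
([0.4884, 0.1837, -1.5631], np.float64(0.79), 0.98, [230.0, 230.0, 238.0])
([0.6408, -0.0244, -1.5846], np.float64(0.88), 0.9, [231.0, 230.0, 238.0])
[(0.83, [278.9, 68.1], [0.6386, 0.1685]), (0.56, [282.4, 280.6], [0.6419, -0.0367])] [(0.8, [280.8, 283.1], [0.6404, -0.0691])]
```

View pics/s3.png

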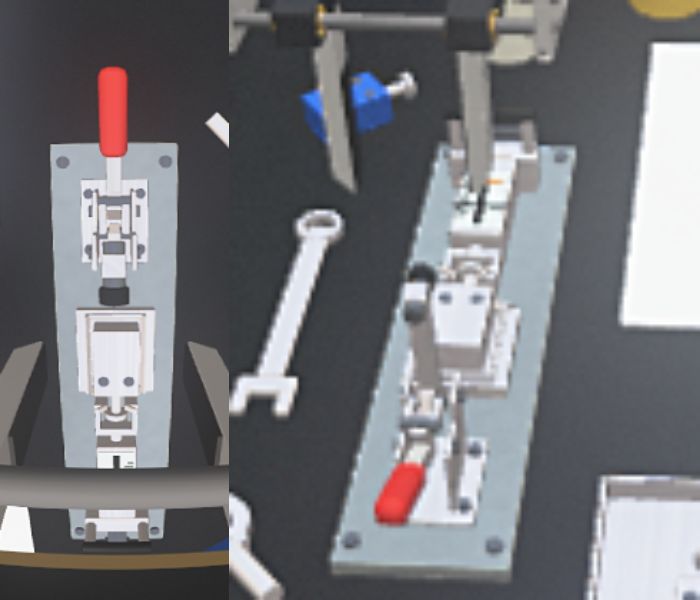

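keeper3 is seated at (0.640,-0.027) and the clamp is open. I'm repeating the clamp sequence.

Request:
{"api": "step_arm", "payload": {"commands": [[[41,0,0,0,0,0,45],[41,0,0,0,0,0,45],[40,0,0,0,0,0,45],[0,0,35,0,0,0,45],[0,0,35,0,0,0,45],[0,0,30,0,0,0,45],[0,0,23,0,0,0,45],[0,0,0,0,0,0,45],[0,0,0,0,0,0,10],[0,0,0,0,0,0,10],[0,0,0,0,0,0,10],[0,0,0,0,0,0,10],[0,0,0,0,0,0,10]]]}}

```text
time: 52.28
tool_pos: [0.6384, 0.1669, 0.2778]
ee_rot: [-3.139, 0.0, 1.571]
wrist_force: [-5.4, 0.6, 4.8]
width: 0.0181
finger_force: 30.0
```

Request:
{"api": "step_arm", "payload": {"commands": [[[-4.8,0,-8.8,0,0,0,10],[-6,0,-8.2,0,0,0,10],[-6.9,0,-7.3,0,0,0,10],[-7.8,0,-6.4,0,0,0,10],[-8.6,0,-5.4,0,0,0,10],[-9.1,0,-4.2,0,0,0,10],[-9.6,0,-3.1,0,0,0,10],[-10,0,-1.8,0,0,0,10],[0,0,0,0,0,0,10]]]}}

```text
time: 53.4
tool_pos: [0.6388, 0.103, 0.3216]
ee_rot: [-3.139, -0.0, 1.569]
wrist_force: [-5.5, 1.6, -2.6]
width: 0.0174
finger_force: 30.0
```

Request:
{"api": "step_arm", "payload": {"commands": [[[0,0,0,0,0,0,50],[0,0,0,0,0,0,50],[0,0,-32,0,0,0,50],[0,0,-32,0,0,0,50],[22,0,0,0,0,0,0],[20,0,0,0,0,0,0],[0,0,0,0,0,0,0],[0,0,28,0,0,0,0],[0,0,28,0,0,0,0],[-7,0,0,0,0,0,0],[-7,0,0,0,0,0,0],[-7,0,0,0,0,0,0],[-7,0,0,0,0,0,0],[-6,0,0,0,0,0,0],[-5,0,0,0,0,0,0],[-5,0,0,0,0,0,0],[-5,0,0,0,0,0,0],[-4,0,0,0,0,0,0],[-4,0,0,0,0,0,0],[0,0,0,0,0,0,0]]]}}

```text
time: 55.9
tool_pos: [0.6393, 0.09, 0.3289]
ee_rot: [-3.141, -0.004, 1.571]
wrist_force: [1.0, 6.0, -0.3]
width: 0.0006
finger_force: 2.5
```

Request:
{"api": "step_arm", "payload": {"commands": [[[-3,0,0,0,0,0,0],[-3,0,0,0,0,0,0],[-3,0,0,0,0,0,0],[0,0,0,0,0,0,0]]]}}

```text
time: 56.4
tool_pos: [0.6392, 0.0864, 0.3289]
ee_rot: [3.141, -0.018, 1.576]
wrist_force: [2.2, 20.1, -0.6]
width: 0.0003
finger_force: 9.8
```

Same force and position as before, so the clamp is at its stop. Backing off and checking.

Request:
{"api": "step_arm", "payload": {"commands": [[[6,0,0,0,0,0,0],[10,0,-10,0,0,0,0],[0,0,-30,0,0,0,0],[0,0,-32,0,0,0,0],[-30,0,0,0,0,0,0],[-30,0,0,0,0,0,0],[-30,0,0,0,0,0,0],[-20,0,0,0,0,0,0],[0,0,0,0,0,0,0],[0,0,0,0,0,0,0]]]}}

```text
time: 57.65
tool_pos: [0.6393, -0.0135, 0.4014]
ee_rot: [-3.142, -0.0, 1.57]
wrist_force: [0.5, -0.2, 0.5]
width: 0.0007
finger_force: 0.0
```

```bash
python3 - <<'E'
from h import *
p=snap('wrist'); q=snap('side'); o=robot.get_obs(); print(o['tool_pos'],o['ee_rot'])
for q_,z in [('clamp_grip',.131),('gauge_bar',.081),('stirrup',.036)]: print(q_,tips(p,q_,z,2),tips(q,q_,z,2))
for s in (p,q):
  c=s['color'].astype(int); m=(c[...,0]>150)&(c[...,1]<80)&(c[...,2]<80); print(np.argwhere(m).mean(0)[::-1],m.sum())
E
```

```text
[ 0.63929523 -0.01306548  0.40132368] [-3.14155526e+00 -2.69810428e-04  1.57106893e+00]
clamp_grip [(0.94, [277.9, 109.9], [0.6383, 0.072])] [(0.54, [225.6, 222.5], [0.6364, 0.072])]
gauge_bar [(0.58, [146.9, 26.3], [0.5109, 0.1628])] [(0.97, [242.9, 177.9], [0.6333, -0.1824])]
stirrup [(0.78, [280.5, 236.6], [0.6406, -0.0679]), (0.4, [279.6, 242.9], [0.6395, -0.0757])] [(0.72, [204.0, 411.4], [0.6182, 0.4561]), (0.42, [237.8, 217.5], [0.6336, -0.0596])]
[277.18181818 105.4469697 ] 264
[224.02777778 226.23611111] 144
```

Request:
{"api": "step_arm", "payload": {"commands": [[[-40,0,0,0,0,0,0],[-40,0,0,0,0,0,0],[-40,0,0,0,0,0,0],[-39,0,0,0,0,0,0],[0,0,40,0,0,0,0],[0,0,40,0,0,0,0],[0,0,35,0,0,0,0],[0,0,24,0,0,0,0],[0,0,0,0,0,0,0],[0,0,0,0,0,0,0]]]}}

```text
time: 59.3
tool_pos: [0.6396, -0.1731, 0.2637]
ee_rot: [3.14, 0.001, 1.57]
wrist_force: [0.9, -0.6, 0.3]
width: 0.0005
finger_force: 0.0
```

Request:
{"api": "step_arm", "payload": {"commands": [[[-4,0,0,0,0,0,0],[-4,0,0,0,0,0,0],[-4,0,0,0,0,0,0],[-4,0,0,0,0,0,0],[-4,0,0,0,0,0,0],[-4,0,0,0,0,0,0],[-4,0,0,0,0,0,0],[-4,0,0,0,0,0,0],[-4,0,0,0,0,0,0],[0,0,0,0,0,0,0]]]}}

```text
time: 60.55
tool_pos: [0.6396, -0.207, 0.2631]
ee_rot: [3.14, -0.006, 1.571]
wrist_force: [0.0, 10.4, 5.6]
width: 0.0003
finger_force: 5.1
```

```bash
python3 - <<'E'
from h import *
gauge()
E
```

```text
tip [ 0.6398 -0.2059  0.078 ] [0.9 9.7 5.1] pointer row 179.0 line row 167.0
pointer y -0.16218516522303078 line y -0.15515030650371772
```

Request:
{"api": "step_arm", "payload": {"commands": [[[-3,0,0,0,0,0,0],[-2,0,0,0,0,0,0],[-2,0,0,0,0,0,0],[-1,0,0,0,0,0,0],[0,0,0,0,0,0,0],[0,0,0,0,0,0,0],[0,0,0,0,0,0,0]]]}}

```text
time: 61.48
tool_pos: [0.6397, -0.2136, 0.2631]
ee_rot: [3.141, -0.008, 1.572]
wrist_force: [-0.3, 13.6, 6.6]
width: 0.0003
finger_force: 6.8
```

```bash
python3 - <<'E'
from h import *
p=gauge(); c=p['color']; print([(r,int((c[r,256:306].max(1)<90).sum()),c[r,281].tolist(),c[r,260].tolist()) for r in range(160,174)])
E
```

```text
tip [ 0.6398 -0.212   0.0781] [ 0.8 12.9  6.6] pointer row 169.0 line row 165.5
pointer y -0.16217014478411973 line y -0.1602314477011056
[(160, 16, [74, 72, 72], [207, 214, 213]), (161, 9, [73, 72, 71], [207, 214, 213]), (162, 9, [74, 73, 73], [207, 214, 214]), (163, 9, [73, 72, 72], [210, 218, 218]), (164, 9, [72, 71, 72], [183, 191, 191]), (165, 44, [68, 70, 73], [62, 59, 59]), (166, 38, [129, 96, 75], [70, 69, 69]), (167, 9, [179, 121, 79], [78, 74, 71]), (168, 8, [213, 145, 89], [128, 96, 74]), (169, 4, [233, 171, 100], [170, 123, 87]), (170, 0, [235, 171, 100], [196, 165, 145]), (171, 0, [213, 150, 93], [218, 207, 197]), (172, 2, [119, 95, 75], [208, 214, 211]), (173, 10, [67, 69, 71], [206, 214, 214])]
```

Request:
{"api": "step_arm", "payload": {"commands": [[[-1.5,0,0,0,0,0,0],[0,0,0,0,0,0,0],[0,0,0,0,0,0,0],[0,0,0,0,0,0,0],[0,0,0,0,0,0,0],[0,0,0,0,0,0,0],[0,0,0,0,0,0,0],[0,0,0,0,0,0,0],[0,0,0,0,0,0,0],[0,0,0,0,0,0,0]]]}}

```text
time: 62.78
tool_pos: [0.6397, -0.2148, 0.263]
ee_rot: [3.141, -0.009, 1.573]
wrist_force: [0.7, 13.6, 7.0]
width: 0.0005
finger_force: 7.1
```

```bash
python3 - <<'E'
from h import *
p=gauge(); c=p['color']; print([(r,c[r,281].tolist(),c[r,260].tolist()) for r in range(162,172)])
E
```

```text
tip [ 0.6398 -0.2132  0.0781] [ 0.3 14.   6. ] pointer row 167.5 line row None
[(162, [74, 73, 73], [206, 214, 214]), (163, [70, 71, 73], [209, 217, 218]), (164, [121, 93, 76], [182, 191, 191]), (165, [174, 119, 79], [66, 61, 59]), (166, [212, 144, 88], [124, 94, 73]), (167, [234, 172, 101], [168, 121, 83]), (168, [234, 171, 100], [167, 118, 80]), (169, [215, 151, 93], [145, 110, 85]), (170, [121, 96, 76], [161, 165, 164]), (171, [67, 69, 71], [209, 218, 218])]
```

The pointer was on the line for the whole hold. Letting the gauge back, then lifting.

Request:
{"api": "step_arm", "payload": {"commands": [[[6,0,0,0,0,0,0],[6,0,0,0,0,0,0],[6,0,0,0,0,0,0],[6,0,0,0,0,0,0],[6,0,0,0,0,0,0],[6,0,0,0,0,0,0],[6,0,0,0,0,0,0],[3.5,0,0,0,0,0,0],[0,0,0,0,0,0,0],[0,0,-45,0,0,0,0],[0,0,-45,0,0,0,0],[0,0,-46,0,0,0,0],[42,0,0,0,0,0,0],[42,0,0,0,0,0,0],[43,0,0,0,0,0,0],[43,0,0,0,0,0,0],[43,0,0,0,0,0,0],[0,0,0,0,0,0,0]]]}}

```text
time: 65.08
tool_pos: [0.6392, 0.0425, 0.3984]
ee_rot: [3.141, -0.0, 1.574]
wrist_force: [-0.6, -0.6, -0.3]
width: 0.0003
finger_force: 0.0
```

Request:
{"api": "step_arm", "payload": {"commands": [[[0,-1,25,0,0,0,0],[0,0,25,0,0,0,0],[0,0,15,0,0,0,0],[0,0,0,0,0,0,0],[7,0,0,0,0,0,0],[6,0,0,0,0,0,0],[6,0,0,0,0,0,0],[6,0,0,0,0,0,0],[6,0,0,0,0,0,0],[6,0,0,0,0,0,0]]]}}

```text
time: 66.32
tool_pos: [0.6384, 0.0773, 0.3333]
ee_rot: [-3.142, 0.001, 1.57]
wrist_force: [-0.5, -1.5, 1.2]
width: 0.0006
finger_force: 1.2
```

Request:
{"api": "step_arm", "payload": {"commands": [[[7,0,0,0,0,0,0],[7,0,0,0,0,0,0],[7,0,1,0,0,0,0],[7,0,1.5,0,0,0,0],[7,0,2,0,0,0,0],[6.5,0,2.5,0,0,0,0],[6,0,3.2,0,0,0,0],[6,0,3.7,0,0,0,0],[5.5,0,4.2,0,0,0,0],[5.5,0,4.7,0,0,0,0],[4.7,0,5,0,0,0,0],[4.5,0,5.6,0,0,0,0],[3.8,0,5.8,0,0,0,0],[2,0,4,0,0,0,0],[0,0,2,0,0,0,0],[0,0,0,0,0,0,0]]]}}

```text
time: 68.32
tool_pos: [0.6382, 0.1551, 0.2937]
ee_rot: [3.138, 0.003, 1.569]
wrist_force: [-8.4, -7.4, 17.8]
width: 0.0002
finger_force: 9.4
```

Same as the first time, so the clamp should be open. Back to the keeper.

Request:
{"api": "step_arm", "payload": {"commands": [[[0,0,-30,0,0,0,0],[0,0,-40,0,0,0,30],[0,0,-38,0,0,0,58],[-36,0,0,0,0,0,58],[-36,0,0,0,0,0,58],[-37,0,0,0,0,0,58],[-37,0,0,0,0,0,58],[-37,0,0,0,0,0,58],[0,0,0,0,0,0,58],[0,0,0,0,0,0,58]]]}}

```text
time: 69.58
tool_pos: [0.6385, -0.0258, 0.3959]
ee_rot: [3.141, -0.001, 1.57]
wrist_force: [-0.2, 0.4, 0.3]
width: 0.0578
finger_force: 0.0
```

```bash
python3 - <<'E'
from h import *
p=snap('wrist','o3'); q=snap('side'); s=snap('scene'); o=robot.get_obs(); print(o['tool_pos'])
for k in keep(p,z0=.022): print(k)
c=p['color'].astype(int); m=(c[...,0]>150)&(c[...,1]<80)&(c[...,2]<80); xy=np.argwhere(m).mean(0)[::-1]; print(xy,atz(p,xy,.088))
o1=cv2.imread('pics/o1.png')[:,:,::-1].astype(int); m=(o1[...,0]>150)&(o1[...,1]<80)&(o1[...,2]<80); print(np.argwhere(m).mean(0)[::-1])
print(tips(q,'gauge_mark',.055,1),tips(s,'gauge_mark',.055,1),tips(q,'clamp_grip',.088,1))
for k in keep(s): print(k)
E
```

```text
[ 0.63838588 -0.02517893  0.39611169]
([0.3452, 0.1158, 0.5651], np.float64(0.85), 0.71, [103.0, 200.0, 118.0])
([0.7355, -0.2918, -1.3049], np.float64(0.34), 0.7, [81.0, 121.0, 162.0])
([0.4859, 0.1811, 1.5776], np.float64(0.83), 0.61, [227.0, 226.0, 235.0])
([0.6406, -0.0289, -1.5613], np.float64(0.91), 0.56, [229.0, 229.0, 237.0])
([0.3311, -0.2078, -2.404], np.float64(0.03), 0.54, [40.0, 57.0, 99.0])
[279.25147929  17.42307692] [0.63860744 0.14569424 0.088     ]
[279.06646526  18.3021148 ]
[(0.8, [237.9, 195.0], [0.6428, -0.135])] [(0.97, [301.3, 261.4], [0.6409, -0.1276])] [(0.62, [220.2, 264.7], [0.6369, 0.1638])]
([0.3328, 0.1208, 0.6644], np.float64(0.89), 0.7, [56.5, 157.0, 79.0])
([0.6377, -0.0168, -1.5604], np.float64(0.87), 0.68, [186.0, 194.0, 210.5])
([0.3085, -0.2368, 2.0217], np.float64(0.8), 0.62, [47.0, 103.0, 204.0])
([0.7695, -0.2912, -2.4748], np.float64(0.9), 0.62, [54.0, 111.0, 221.0])
```

Request:
{"api": "step_arm", "payload": {"commands": [[[-3,1,30,0,0,0,58],[0,0,40,0,0,0,58],[0,0,40,0,0,0,58],[0,0,30,0,0,0,58],[0,0,15,0,0,0,58],[0,0,9,0,0,0,58],[0,0,0,0,0,0,58],[0,0,0,0,0,0,30],[0,0,0,0,0,0,30],[0,0,0,0,0,0,30],[0,0,0,0,0,0,30],[0,0,0,0,0,0,30]]]}}

```text
time: 71.47
tool_pos: [0.6395, -0.0296, 0.2332]
ee_rot: [3.14, 0.0, 1.57]
wrist_force: [-1.8, 0.3, 4.4]
width: 0.0359
finger_force: 30.0
```

Request:
{"api": "step_arm", "payload": {"commands": [[[0,0,-10,0,0,0,30],[0,0,-20,0,0,0,30],[0,0,-35,0,0,0,30],[0,0,-35,0,0,0,30],[0,0,-35,0,0,0,30],[0,0,-32,0,0,0,30],[33,-16,0,0,0,0,30],[33,-16,0,0,0,0,30],[33,-16,0,0,0,0,30],[33,-16,0,0,0,0,30],[33,-16,0,0,0,0,30],[33,-16,0,0,0,0,30],[33,-16,0,0,0,0,30],[33,-16,0,0,0,0,30],[33,-17,0,0,0,0,30],[31,-17,0,0,0,0,30],[0,0,0,0,0,0,30],[0,0,0,0,0,0,30]]]}}

```text
time: 73.72
tool_pos: [0.4777, 0.2983, 0.3998]
ee_rot: [3.14, 0.0, 1.57]
wrist_force: [0.1, 0.4, -0.9]
width: 0.0356
finger_force: 30.0
```

```bash
python3 - <<'E'
from h import *
p=snap('wrist','t3'); s=snap('scene'); o=robot.get_obs(); print(o['tool_pos'],o['ee_rot'],o['width'],o['finger_force'])
for k in keep(p,z0=o['tool_pos'][2]-.21): print(k)
print('tray'); 
for k in keep(p,z0=.003)+keep(s,z0=.003): print(k)
E
```

```text
[0.47810296 0.29776392 0.39943448] [3.14089337e+00 2.97205329e-04 1.56844231e+00] 0.0355444027628696 29.994373619556427
([0.4785, 0.2987, -1.5724], np.float64(0.94), 0.67, [232.0, 232.0, 239.0])
tray
([0.4731, 0.222, -0.932], np.float64(0.29), 0.67, [232.0, 232.0, 239.0])
([0.3077, -0.236, 2.0183], np.float64(0.88), 0.81, [46.0, 101.0, 189.0])
([0.4811, 0.1862, -1.5045], np.float64(0.89), 0.67, [176.0, 181.0, 197.0])
([0.3876, 0.4536, 1.7641], np.float64(0.8), 0.66, [163.0, 170.0, 183.0])
([0.3327, 0.1219, 0.5886], np.float64(0.87), 0.64, [56.0, 154.5, 78.0])
```

keeper2 is still at (0.48,0.186), so I'm lowering keeper3 at y≈0.298.

Request:
{"api": "step_arm", "payload": {"commands": [[[0,0,20,0,0,0,30],[0,0,40,0,0,0,30],[0,0,40,0,0,0,30],[0,0,40,0,0,0,30],[0,0,25,0,0,0,30],[0,0,11,0,0,0,30],[0,0,6,0,0,0,30],[0,0,4,0,0,0,30],[0,0,1,0,0,0,30],[0,0,0,0,0,0,30],[0,0,0,0,0,0,54],[0,0,0,0,0,0,54],[0,0,0,0,0,0,54],[0,0,-30,0,0,0,54],[0,0,-50,0,0,0,54],[0,0,-55,0,0,0,54],[0,0,-53,0,0,0,54],[-45,0,0,0,0,0,54],[-45,0,0,0,0,0,54],[0,0,0,0,0,0,54]]]}}

```text
time: 76.47
tool_pos: [0.4776, 0.2066, 0.4003]
ee_rot: [3.141, 0.0, 1.566]
wrist_force: [-0.3, 1.4, 0.1]
width: 0.0538
finger_force: 0.0
```

```bash
python3 - <<'E'
from h import *
p=snap('wrist','end'); s=snap('scene'); q=snap('side'); o=robot.get_obs(); print(o['tool_pos'],o['finger_force'])
for v in (p,s,q):
  for k in keep(v,z0=.003,c=.3): print(k)
  print(tips(v,'gauge_bar',.081,1),tips(v,'gauge_mark',.055,1),tips(v,'clamp_grip',.088,1))
E
```

```text
[0.47755546 0.20908063 0.39985637] 0.0
([0.329, 0.1205, 0.6027], np.float64(0.95), 0.94, [110.0, 218.0, 125.0])
([0.4786, 0.1856, -1.5588], np.float64(0.94), 0.83, [232.0, 231.0, 239.0])
([0.4794, 0.2999, -1.573], np.float64(0.95), 0.81, [232.0, 231.0, 239.0])
[] [] [(0.66, [431.1, 242.3], [0.6378, 0.1629])]
([0.3091, -0.2379, 2.0556], np.float64(0.8), 0.91, [47.0, 104.0, 203.0])
([0.337, 0.1202, -2.5384], np.float64(0.8), 0.84, [55.0, 153.0, 77.0])
([0.4826, 0.3035, -1.5051], np.float64(0.89), 0.71, [174.0, 180.0, 194.0])
([0.77, -0.2941, -2.4578], np.float64(0.92), 0.7, [54.0, 111.0, 220.0])
([0.6466, -0.0726, -1.9274], np.float64(0.08), 0.66, [128.0, 142.0, 152.0])
([0.4822, 0.1878, -1.5923], np.float64(0.87), 0.57, [176.0, 182.5, 199.0])
[(0.64, [283.9, 278.7], [0.644, -0.1954])] [(0.7, [300.1, 261.9], [0.6395, -0.1304])] []
([0.3301, 0.1218, 0.6177], np.float64(0.91), 0.96, [79.0, 178.0, 105.0])
([0.3063, -0.2339, 2.0043], np.float64(0.91), 0.8, [85.0, 130.5, 167.5])
([0.479, 0.3007, -1.558], np.float64(0.88), 0.77, [228.0, 231.0, 240.0])
([0.4795, 0.1885, -1.5488], np.float64(0.9), 0.75, [228.0, 231.0, 240.0])
([0.7667, -0.2875, -2.5492], np.float64(0.78), 0.52, [55.0, 91.0, 163.0])
[(0.83, [241.8, 172.9], [0.6399, -0.2078])] [(0.68, [239.1, 199.4], [0.6366, -0.1149])] [(0.8, [219.4, 264.0], [0.639, 0.1618])]
```

```bash
python3 -c "
from bench import robot
print(robot.close_job())"
```

```text
the job is handed in; nothing more can be done
None
```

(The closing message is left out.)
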